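Fetch the check weight from behind the sample canisters

TASK

Move all three coffee-sample canisters off the caddy and stand them on the cork mat; only then fetch the brass weight they were hiding and set it gently down in the middle of the scale's pan. After that put the canisters back on the caddy, each standing squarely on the coaster of its own colour (they may have been mixed up), and leave the weight on the scale. Do not tip a canister over or drop the weight.

Things in the scene. Friction and masses are not known exactly. Their poses are not given: they have to be found in the camera images.
- canister_red: upright aluminium coffee-sample canister with a red lid and a red band: a plain cylinder 52 mm in diameter, 120 mm tall, about 250 g, loose. Origin at the centre of its underside, z up. Starts standing on any one of the three coasters
- canister_blue: upright aluminium coffee-sample canister with a blue lid and a blue band: a plain cylinder 52 mm in diameter, 120 mm tall, about 250 g, loose. Origin at the centre of its underside, z up. Starts standing on any one of the three coasters
- canister_yellow: upright aluminium coffee-sample canister with a yellow lid and a yellow band: a plain cylinder 52 mm in diameter, 120 mm tall, about 250 g, loose. Origin at the centre of its underside, z up. Starts standing on any one of the three coasters
- coaster_red: red round coaster, 72 mm in diameter, 4 mm thick, fixed on the caddy, a wooden board 165 x 215 mm. Origin at the centre of its underside, 10 mm above the table; its top is 14 mm above the table. The three coasters lie about 62 mm from the weight's place, towards the robot, left and right of it, in any order; their rims show round the canisters
- coaster_blue: blue round coaster, 72 mm in diameter, 4 mm thick, fixed on the caddy, a wooden board 165 x 215 mm. Origin at the centre of its underside, 10 mm above the table; its top is 14 mm above the table. The three coasters lie about 62 mm from the weight's place, towards the robot, left and right of it, in any order; their rims show round the canisters
- coaster_yellow: yellow round coaster, 72 mm in diameter, 4 mm thick, fixed on the caddy, a wooden board 165 x 215 mm. Origin at the centre of its underside, 10 mm above the table; its top is 14 mm above the table. The three coasters lie about 62 mm from the weight's place, towards the robot, left and right of it, in any order; their rims show round the canisters
- weight: brass check weight, a plain squat cylinder 44 mm in diameter, 24 mm tall, about 300 g, loose. Origin at the centre of its underside. It starts on the caddy's wood (10 mm above the table) between the three canisters, about 16 mm from each; the caddy's far edge, 50 mm beyond its centre, has a lip 22 mm above the table
- mat: cork mat, 280 mm (its x) by 110 mm (its y), 4 mm thick, fixed on the table. Origin at the centre of its underside, on the table. It lies on the left or the right of the caddy
- scale: black scale, 170 x 130 mm, with a round steel pan 104 mm in diameter whose flat top is 26 mm above the table; fixed. Origin on the table right below the middle of the pan; x points away from the display. It lies on the side of the caddy where the mat is not
Mind the look-alikes: they are no part of the job. Of the things shaped like the weight, the brass one is meant.

How it is judged:
By the outcome, as a careful person would: the job done as asked, in the order asked, and still so for the second after the job is handed in, with the robot touching nothing.
It also fails if it takes over 144 s, if anything falls off the work surface, if the arm or the gripper's body presses on something with over 40 N, if the wrist force passes 120 N, or if a joint passes its speed limit or range.

ROBOT

A 7-joint arm with a two-finger parallel gripper is mounted at the origin on the work surface. World frame = base frame: x ahead of the robot, y to its left, z up, the work surface at z = 0. Lengths are in m, angles in rad, forces in N, time in s.
With the tool pointing down it reaches from about 0.4 to 0.85 m from the base axis. Payload 10.4 kg.
Tool frame: the origin (TCP) lies midway between the tips of the shut fingers; the grasp point (between the pads) lies 19 mm behind it; z points along the fingers, y is the direction in which the jaws open and shut (so a half turn about z gives the same grasp; the last joint's range is limited). The gripper opens to 85 mm and grips with 20 to 120 N. Pads are 22 mm wide; open, the fingers measure 114 mm over their backs; the gripper's body (76 mm by 85 mm) begins 54 mm behind the grasp point. The pads swing forward as they close: fully open they stand 13 mm farther back than shut.
Start: joints at [-1.169, 0.332, -0.065, 1.46, 0.022, 1.35, -0.088], TCP at [0.258, 0.569, 0.231] pointing down, gripper open.
Joint ranges: [-2.6, 2.6], [-0.5, 2.12], [-1.47, 1.34], [0.16, 2.42], [-1.27, 4.41], [0.06, 2.06], [-2.6, 2.6]. Speed limits (rad/s): [2.22, 2.22, 2.79, 2.79, 3.14, 3.14, 3.14].

INTERFACE

Orientations are given as a unit quaternion [x, y, z, w].
In Python, from workcell import manip, camera, camera_info, workorder, nets gives the robot as it stands.
- The arm moves only by the tool apply_moves, never from a script. Its argument "commands" is a list of rows, each a list of 5 numbers: the shift along the tool's x, y, z in m, then the turn about the tool's z in degrees, then the gripper command: -1 is fully open, 1 is shut, values between are in proportion. A call has 1 to 5 rows; each row shifts and turns the pose as measured when the row begins, along the tool's axes as they then stand; what a row does not reach is not made up. A row lasts 1/12 s, in which the tool goes at most 41.7 mm and 7.16 degrees, less where a joint would pass 70% of its speed; a pose out of reach is approached as far as the arm can. A call is refused whole if a number of a shift passes 0.0417 or a number of a turn 7.16, either way. A call with a gripper value outside its range is refused whole. The fingers move at their own pace and stop on an object; "squeeze" is the grip in N (left out, the last holds). Time passes only in rows, so rows that do not move let the fingers close. It gives the time, the measured TCP pose, the force and the opening at its end, in the units of the state.
- manip.get_obs(): the state, without advancing time (a new reading comes with each control period).
- camera(name): name is "scene" or "top" or "wrist"; returns (picture, depth): 384x512x3 uint8, red, green, blue; 384x512 float32, m along the optical axis (not along the pixel's ray), 0 where there is no reading.
- camera_info(name): a dict with "camera_matrix" (3x3 intrinsics, pixels), "k1" (the pictures are not rectified: a ray, as slopes to the right and down, at radius r is drawn at 1 + k1 r^2 times it, then the intrinsics apply), "xyz" and "rotation" of the camera in the world; the wrist camera has in their place "T_tool_cam" (4x4, takes a point from camera to tool coordinates, whose origin is the TCP and whose axes are the flange's). Camera axes: x right, y down, z forward; pixel columns grow to the right and rows downward; lengths in m; the calibration is good to about 2 mm. A picture is of the moment at which its call begins: read the wrist's pose just before it. camera_info takes no time and is no camera call.
- workorder.hand_in(): hands the job in, once; it reports no verdict.
Trained networks look in the newest picture that a camera, given by its name, has taken for a name from the list of things; names that differ only in an ending like _2 or _b are one class to them, and where a whole thing is asked for, a point or a joint stands for the part that bears it (a point fixed in the world has none). Each returns a list of dicts, best first, with "conf" (0 to 1); they miss things now and then, are a little off and sometimes report something else, mostly with a low value. They report only what shows in the picture. A call takes as long as a camera call. They do not tell look-alikes from the thing itself.
- nets.look_for(camera, thing): "rect" ([left, top, width, height] in pixels, round what is visible of it).
- nets.place_of(camera, thing): "xy" ([column, row] in pixels: a listed point, or the origin of a listed thing).
The state is a dict: "clock": time; "joint_pos": joint angles; "joint_velocities": joint speeds; "tau": joint torques, N m; "position": TCP position; "ee_rot": TCP orientation; "ft_force": force on the tool from outside, world axes, zero at the start; "torque": the same for the moment, N m; "grip_width": opening from 0.0 (shut) to 1.0 (fully open).
Only numpy, scipy, OpenCV 4.12 (cv2) and the standard library are available. Lean on these libraries where they do the work, as an engineer would, in place of code of your own. Each camera call takes 0.05 s, during which the arm holds its last target. There are 200 camera calls.

## Working session

There is one attempt and no reset: what is moved stays moved. The work goes in short steps, Python scripts to look and compute and a tool call to move; the robot and the scene stay as the last step left them, time stands still between calls to the robot, and variables do not carry over. Pictures are saved under pics/ and viewed, about 12 in all and at most 16, crops included, and the job is handed in when it is done.

Besides the shell and the picture viewer there is one more tool, called after ">>>" by a JSON object that holds its "api" and its "payload". apply_moves: Moves the arm, as the interface text tells. Its arguments: {"type":"object","properties":{"commands":{"type":"array","items":{"type":"array","items":{"type":"number"}}},"squeeze":{"type":"number"}},"required":["commands"]}

```bash
ls; mkdir -p pics; cat > h.py <<'E'
import numpy as np, cv2
from workcell import manip, camera, camera_info, workorder, nets
from scipy.spatial.transform import Rotation as R
def pose():
    o=manip.get_obs(); return np.array(o["position"]),R.from_quat(o["ee_rot"]).as_matrix()
def cam(name):
    i=camera_info(name); K=np.array(i["camera_matrix"])
    if name=="wrist":
        p,r=pose(); T=np.array(i["T_tool_cam"]); return K,i["k1"],p+r@T[:3,3],r@T[:3,:3]
    Rr=np.array(i["rotation"])
    if Rr.shape!=(3,3): Rr=R.from_quat(Rr).as_matrix()
    return K,i["k1"],np.array(i["xyz"]),Rr
def rays(c,uv):
    K,k1,t,r=c; uv=np.atleast_2d(np.asarray(uv,float))
    s=np.c_[(uv[:,0]-K[0,2])/K[0,0],(uv[:,1]-K[1,2])/K[1,1]]; q=s.copy()
    for _ in range(20): q=s/(1+k1*(q**2).sum(1,keepdims=True))
    return np.c_[q,np.ones(len(q))]
def onz(c,uv,z):
    d=rays(c,uv)@c[3].T; return c[2]+d*((z-c[2][2])/d[:,2:])
def cloud(c,depth):
    h,w=depth.shape; u,v=np.meshgrid(np.arange(w),np.arange(h))
    P=rays(c,np.c_[u.ravel(),v.ravel()])*depth.reshape(-1,1)
    return (P@c[3].T+c[2]).reshape(h,w,3)
def proj(c,P):
    q=(np.atleast_2d(P)-c[2])@c[3]; s=q[:,:2]/q[:,2:]; s=s*(1+c[1]*(s**2).sum(1,keepdims=True))
    return s@np.diag([c[0][0,0],c[0][1,1]])+c[0][:2,2]
def save(n,im): cv2.imwrite("pics/"+n,cv2.cvtColor(im,cv2.COLOR_RGB2BGR))
E
python3 - <<'E'
from h import *
print(manip.get_obs())
for n in("top","scene"):
    im,d=camera(n); c=cam(n); save(n+"0.png",im); np.savez(f"/tmp/{n}0.npz",im=im,d=d); print(n,c[2],c[3].round(3).tolist(),c[0].tolist(),c[1])
    for t in("canister_red","canister_blue","canister_yellow","coaster_red","coaster_blue","coaster_yellow","weight","mat","scale"):
        print(t,[(np.round(x["xy"],1).tolist(),round(x["conf"],2)) for x in nets.place_of(n,t)][:4])
print(camera_info("wrist"))
E
```

```text
pics
{'clock': 0.0, 'joint_pos': array([-1.16860075,  0.33288174, -0.06470137,  1.4609581 ,  0.02158999,
        1.34989663, -0.08847807]), 'joint_velocities': array([-3.91763132e-04,  5.38489414e-05, -1.51008652e-03,  1.45137835e-05,
        6.17843777e-04, -4.18471250e-04, -1.05372447e-03]), 'tau': array([ 9.75155785e-05, -6.25454879e+01,  4.90591954e-02, -3.91599083e+01,
        1.61177188e-02,  1.00678933e-02, -1.38784591e-05]), 'position': array([0.25742779, 0.56910222, 0.23050176]), 'ee_rot': array([ 2.10783647e-01,  9.77532470e-01, -7.13583028e-04, -1.24510102e-04]), 'ft_force': array([0.58171283, 0.23307331, 0.50207732]), 'torque': array([ 0.00692622, -0.00768042, -0.00335597]), 'grip_width': 0.997744915428404}
top [ 0.37136121 -0.0125437   0.86930192] [[-0.002, -0.985, 0.174], [-1.0, 0.001, -0.005], [0.005, -0.174, -0.985]] [[383.72894720564983, 0.0, 259.5324745476567], [0.0, 383.72894720564983, 187.03622704182345], [0.0, 0.0, 1.0]] 0.03613746889762215
canister_red [([278.6, 191.1], 0.65)]
canister_blue [([222.9, 180.9], 0.85)]
canister_yellow [([245.8, 212.1], 0.6)]
coaster
[... 895 characters left out ...]
.6], 0.7), ([268.5, 276.7], 0.56)]
mat [([113.8, 190.3], 0.63)]
scale [([217.2, 206.4], 0.68), ([385.2, 224.4], 0.59), ([250.8, 192.8], 0.44)]
{'camera_matrix': array([[276.27125508,   0.        , 255.05256018],
       [  0.        , 276.27125508, 191.93493096],
       [  0.        ,   0.        ,   1.        ]]), 'k1': -0.009131159059776654, 'T_tool_cam': array([[ 2.90876683e-04, -9.64446785e-01, -2.64276964e-01,
         6.77158346e-02],
       [ 9.99999936e-01,  2.24918221e-04,  2.79839027e-04,
        -5.39186257e-04],
       [-2.10449145e-04, -2.64277028e-01,  9.64446789e-01,
        -1.42599503e-01],
       [ 0.00000000e+00,  0.00000000e+00,  0.00000000e+00,
         1.00000000e+00]])}
```

```bash
python3 - <<'E'
from h import *
t=np.load('/tmp/top0.npz');im=t['im']
save('top0b.png',cv2.resize(im,(800,600),interpolation=cv2.INTER_CUBIC))
s=np.load('/tmp/scene0.npz');im=s['im'];save('scene0b.png',cv2.resize(im,(800,600),interpolation=cv2.INTER_CUBIC))
E
```

```text
(no output)
```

View pics/top0b.png

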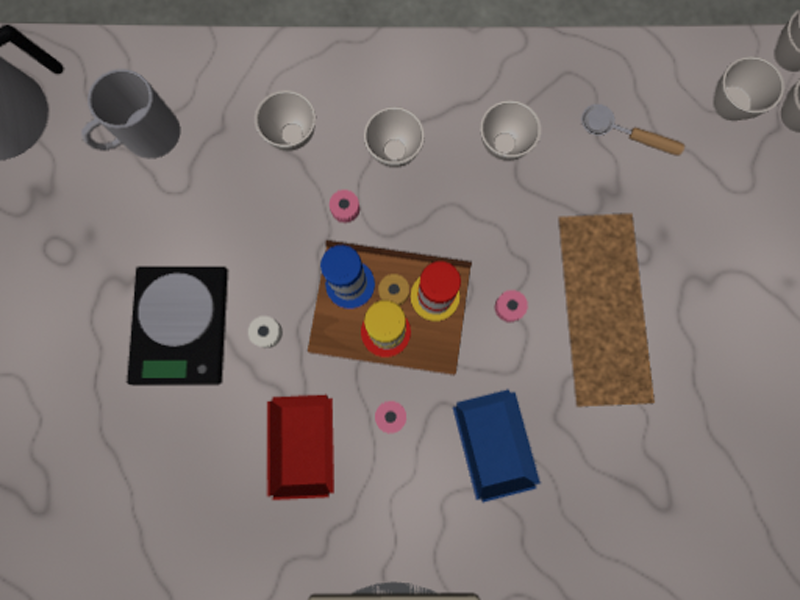

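View pics/scene0b.png

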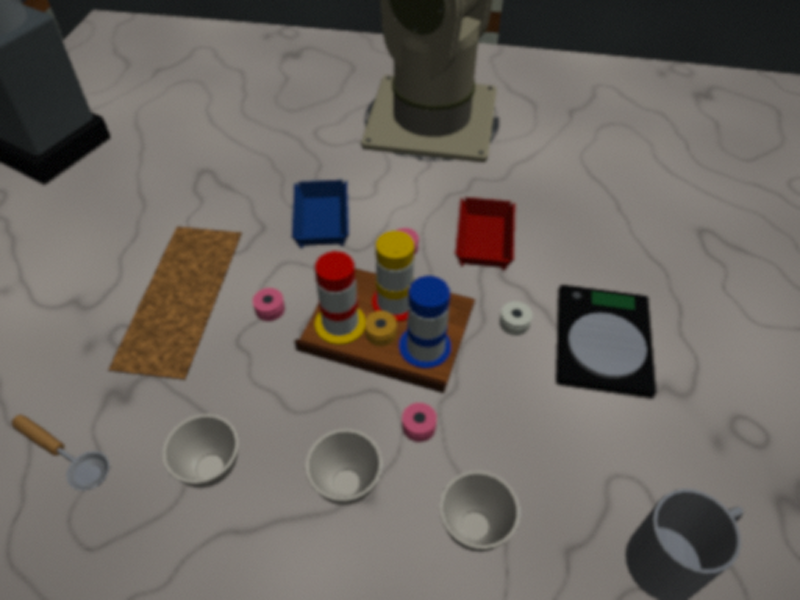

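Top view: the brass weight is at (394,289) between the canisters. Its look-alikes are pink at (344,205), (512,306) and (390,417), and white at (264,331). Blue stands on blue, red on the yellow coaster and yellow on the red coaster. The mat is on the right (-y) and the scale on the left (+y).

Things that could be taken for the weight, in raw top px:
- brass (252,185)
- pink (220,131), (328,196), (250,267)
- white (169,212)

I choose the brass one, on the wood between the canisters.

```bash
python3 - <<'E'
from h import *
for n in("top","scene"):
    t=np.load(f'/tmp/{n}0.npz');im,d=t['im'],t['d'];c=cam(n);P=cloud(c,d)
    hsv=cv2.cvtColor(im,cv2.COLOR_RGB2HSV);H,S,V=cv2.split(hsv);z=P[...,2]
    print(n,"table z",np.median(z[300:340,300:400]))
    for nm,m in dict(red=(H<8)|(H>172),blue=(H>105)&(H<130),yellow=(H>20)&(H<32)).items():
        m=m&(S>120)&(P[...,0]>.35)&(P[...,0]<.7)&(abs(P[...,1])<.25)
        for lab,lo,hi in(("lid",.122,.15),("coaster",.007,.021)):
            k=(m&(z>lo)&(z<hi)).astype(np.uint8); nn,L,st,ce=cv2.connectedComponentsWithStats(k)
            if nn<2: continue
            i=1+st[1:,4].argmax(); q=P[L==i]; zz=np.median(q[:,2])
            ys,xs=np.nonzero(L==i); cc=cv2.minEnclosingCircle(q[:,:2].astype(np.float32))
            print(nm,lab,st[i,4],"med",np.median(q,0).round(4),"mean",q.mean(0).round(4),"circ",np.round(cc[0],4),round(cc[1],4), "px->z", onz(c,ce[i],.134 if lab=="lid" else .014)[0].round(4))
    if n=="top":
        # mat: brown, scale pan
        m=((H>5)&(H<25)&(S>60)&(P[...,1]<-.2)&(P[...,0]>.3)&(P[...,0]<.7)).astype(np.uint8)
        m=cv2.morphologyEx(m,cv2.MORPH_OPEN,np.ones((5,5))); nn,L,st,ce=cv2.connectedComponentsWithStats(m); i=1+st[1:,4].argmax()
        ys,xs=np.nonzero(L==i); q=onz(c,np.c_[xs,ys],.004); print("mat",cv2.minAreaRect(q[:,:2].astype(np.float32)),np.median(P[L==i],0))
        m=((V>100)&(z>.015)&(z<.04)&(P[...,1]>.2)&(P[...,1]<.5)&(P[...,0]>.3)&(P[...,0]<.65)).astype(np.uint8)
        nn,L,st,ce=cv2.connectedComponentsWithStats(m); i=1+st[1:,4].argmax(); ys,xs=np.nonzero(L==i)
        e=cv2.fitEllipse(np.concatenate(cv2.findContours((L==i).astype(np.uint8),0,1)[0])); q=onz(c,np.c_[xs,ys],.026)
        print("pan",ce[i],e,cv2.minEnclosingCircle(q[:,:2].astype(np.float32)),onz(c,e[0],.026),np.median(P[L==i],0))
        wc=im[150:245,190:310]
    for uv in ([[252.4,185.3]] if n=="top" else [[243.4,212.2]]): print("weight",onz(c,uv,.010),onz(c,uv,.034))
    m=(z>.028)&(z<.040)&(abs(P[...,1])<.06)&(P[...,0]>.44)&(P[...,0]<.53)&(H>10)&(H<25); print("w cloud",m.sum(),np.median(P[m],0) if m.any() else 0)
save('w_crop.png',cv2.resize(wc,(800,633))[:600])
E
```

```text
top table z 6.646763498158181e-05
red lid 540 med [ 0.5148 -0.0586  0.1334] mean [ 0.5145 -0.059   0.1333] circ [ 0.5154 -0.059 ] 0.0258 px->z [ 0.5143 -0.0589  0.134 ]
red coaster 236 med [0.4456 0.0154 0.0131] mean [0.4491 0.0132 0.0132] circ [0.4653 0.0124] 0.0363 px->z [0.449  0.0132 0.014 ]
blue lid 533 med [0.5351 0.065  0.1335] mean [0.5355 0.0651 0.1333] circ [0.5366 0.0654] 0.0259 px->z [0.5353 0.065  0.134 ]
blue coaster 245 med [0.5181 0.0493 0.0136] mean [0.523  0.0565 0.0135] circ [0.5359 0.0643] 0.0355 px->z [0.5228 0.0565 0.014 ]
yellow lid 542 med [0.4658 0.0098 0.1334] mean [0.4653 0.0098 0.1333] circ [0.4656 0.0101] 0.0258 px->z [0.4652 0.0098 0.134 ]
yellow coaster 221 med [ 0.4995 -0.0473  0.0133] mean [ 0.5029 -0.0529  0.0135] circ [ 0.5175 -0.0584] 0.0362 px->z [ 0.5027 -0.0529  0.014 ]
mat ((0.5027148723602295, -0.3064187467098236), (0.2801787853240967, 0.11048144847154617), 2.6598966121673584) [ 0.49662472 -0.30694482  0.00350212]
pan [111.86749117 197.62426384] ((111.85423278808594, 197.6266632080078), (44.21872329711914, 47.17583084106445), 53.27554321289062
[... 532 characters left out ...]
309] 0.0365 px->z [0.3696 0.131  0.014 ]
blue lid 481 med [0.5442 0.0666 0.1331] mean [0.5431 0.0665 0.1322] circ [0.5395 0.0658] 0.0256 px->z [0.5448 0.0667 0.134 ]
blue coaster 223 med [0.5538 0.0591 0.0133] mean [0.5512 0.0622 0.0133] circ [0.5373 0.0648] 0.0354 px->z [0.5517 0.0623 0.014 ]
yellow lid 408 med [0.4736 0.0112 0.133 ] mean [0.4721 0.0112 0.1322] circ [0.467 0.01 ] 0.027 px->z [0.474  0.0115 0.134 ]
yellow coaster 292 med [ 0.5361 -0.052   0.0135] mean [ 0.5324 -0.0556  0.0134] circ [ 0.5184 -0.0597] 0.0373 px->z [ 0.5329 -0.0554  0.014 ]
weight [[5.22105985e-01 2.70162850e-04 1.00000000e-02]] [[0.53933635 0.00387926 0.034     ]]
w cloud 168 [0.51824298 0.00056608 0.03349765]
```

View pics/w_crop.png

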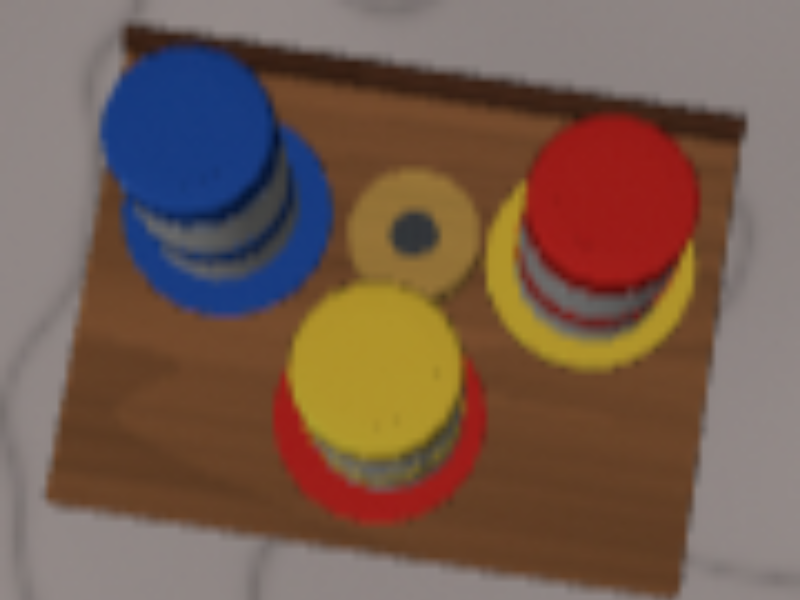

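The crop confirms it: the ring in the middle is brass coloured, on the wood, at about raw px (252,185). The two cameras agree on positions:
- Weight place: about (0.527, 0.003), which is the blue–yellow coaster midpoint, 124 mm apart as specified.
- Canisters: red (0.516,-0.059), yellow (0.4655,0.010), blue (0.537,0.0655).
- Mat: (0.503,-0.306), yaw 2.7°.
- Pan: (0.497,0.3085).

I'll turn the tool so that tool x = -X, y = +Y, z = -Z.

>>> {"api": "apply_moves", "payload": {"commands": [[0,0,0,-6.1,-1],[0,0,0,-6.1,-1],[0,0,0,-6.1,-1],[0,0,0,-6.0,-1],[0,0,0,0,-1]], "squeeze": 40}}

```text
clock: 1.42
position: [0.2575, 0.5695, 0.2314]
ee_rot: [-0.009, 1.0, 0.0, 0.0]
ft_force: [0.1, -0.3, -1.2]
grip_width: 1.001
```

>>> {"api": "apply_moves", "payload": {"commands": [[-0.02,-0.04,0,0,-1],[-0.02,-0.04,0,0,-1],[-0.02,-0.04,0,0,-1],[-0.02,-0.04,0,0,-1],[-0.02,-0.04,0,0,-1]]}}

```text
clock: 1.83
position: [0.3495, 0.3848, 0.2287]
ee_rot: [-0.008, 1.0, 0.001, -0.002]
ft_force: [1.2, 0.9, -0.4]
grip_width: 1.0
```

>>> {"api": "apply_moves", "payload": {"commands": [[-0.0155,-0.0415,0,1,-1],[-0.0155,-0.0415,0,0,-1],[-0.0155,-0.0415,0,0,-1],[-0.0155,-0.0415,0,0,-1],[-0.0155,-0.0415,0,0,-1]]}}

```text
clock: 2.25
position: [0.4202, 0.1888, 0.2286]
ee_rot: [0.012, 1.0, 0.003, -0.002]
ft_force: [0.9, 0.6, 0.2]
grip_width: 0.997
```

>>> {"api": "apply_moves", "payload": {"commands": [[-0.0155,-0.0415,0,0,-1],[-0.0155,-0.0415,0,0,-1],[-0.0155,-0.0415,0,0,-1],[-0.0155,-0.0415,0,0,-1],[-0.0155,-0.0415,0,0,-1]]}}

```text
clock: 2.67
position: [0.4849, -0.0093, 0.2287]
ee_rot: [0.023, 1.0, 0.005, 0.0]
ft_force: [1.0, 0.4, 0.3]
grip_width: 0.999
```

>>> {"api": "apply_moves", "payload": {"commands": [[-0.002,-0.002,0,0,-1],[0,0,0,0,-1]]}}

```text
clock: 2.83
position: [0.4881, -0.0212, 0.2292]
ee_rot: [0.033, 0.999, 0.004, 0.001]
ft_force: [-0.0, 0.2, -0.3]
grip_width: 1.0
```

>>> {"api": "apply_moves", "payload": {"commands": [[-0.015,-0.02,0,-1.9,-1],[-0.012,-0.018,0,-1.9,-1],[0,0,0.01,0,-1],[0,0,0,0,-1]]}}

```text
clock: 3.17
position: [0.5139, -0.06, 0.219]
ee_rot: [0.003, 1.0, 0.005, 0.002]
ft_force: [-0.7, 1.1, -0.4]
grip_width: 0.997
```

>>> {"api": "apply_moves", "payload": {"commands": [[-0.002,0.001,0.035,0,-1],[0,0,0.035,0,-1],[0,0,0.035,0,-1],[0,0,0.03,0,-1],[0,0,0,0,-1]]}}

```text
clock: 3.58
position: [0.5173, -0.0499, 0.0818]
ee_rot: [0.005, 1.0, 0.007, 0.005]
ft_force: [-1.4, -0.1, -0.5]
grip_width: 1.002
```

>>> {"api": "apply_moves", "payload": {"commands": [[0.001,-0.009,0.006,0,-1],[0,0,0,0,-1]]}}

```text
clock: 3.75
position: [0.5157, -0.0571, 0.0761]
ee_rot: [0.005, 1.0, 0.007, 0.004]
ft_force: [0.0, -1.6, 0.0]
grip_width: 0.996
```

>>> {"api": "apply_moves", "payload": {"commands": [[0,-0.001,0,0,1],[0,0,0,0,1],[0,0,0,0,1],[0,0,0,0,1],[0,0,0,0,1]], "squeeze": 50}}

```text
clock: 4.17
position: [0.519, -0.0581, 0.0823]
ee_rot: [0.005, 1.0, 0.008, 0.008]
ft_force: [-0.6, -0.8, -2.1]
grip_width: 0.598
```

>>> {"api": "apply_moves", "payload": {"commands": [[0,0,0,0,1],[0,0,0,0,1],[0,0,-0.01,0,1],[0,0,-0.02,0,1],[0,0,-0.02,0,1]]}}

```text
clock: 4.58
position: [0.5153, -0.0586, 0.1313]
ee_rot: [0.005, 1.0, 0.008, 0.004]
ft_force: [0.2, -0.2, -1.6]
grip_width: 0.602
```

>>> {"api": "apply_moves", "payload": {"commands": [[-0.012,-0.035,0,0,1],[-0.012,-0.041,0,0,1],[-0.012,-0.041,0,0,1],[-0.012,-0.041,0,0,1],[-0.012,-0.041,0,0,1]]}}

```text
clock: 5.0
position: [0.5792, -0.249, 0.1373]
ee_rot: [-0.005, 1.0, 0.011, 0.009]
ft_force: [1.2, 0.2, -2.2]
grip_width: 0.6
```

>>> {"api": "apply_moves", "payload": {"commands": [[-0.012,-0.03,0,0,1],[0,0,0,0,1]]}}

```text
clock: 5.17
position: [0.5908, -0.2895, 0.1379]
ee_rot: [-0.001, 1.0, 0.008, 0.009]
ft_force: [-1.1, 0.4, -2.2]
grip_width: 0.599
```

```bash
python3 - <<'E'
from h import *
camera("scene"); 
for _ in range(4):
    o=manip.get_obs(); print(o["clock"],o["position"].round(4),o["ee_rot"].round(4),o["ft_force"].round(2),o["grip_width"])
    camera("top")
E
```

```text
5.2167 [ 0.5904 -0.2873  0.1379] [-0.0015  0.9999  0.009   0.0085] [-0.44 -1.04 -1.96] 0.6002892460942896
5.2667 [ 0.5907 -0.2845  0.1378] [-0.0027  0.9999  0.01    0.0085] [-0.94  0.39 -2.29] 0.5971786076798851
5.3167 [ 0.591  -0.2824  0.1377] [-0.0038  0.9999  0.0107  0.0087] [-0.01 -0.3  -2.92] 0.6012142603091537
5.3667 [ 0.5913 -0.2811  0.1377] [-0.0046  0.9999  0.011   0.0088] [ 0.59  1.42 -2.9 ] 0.6006792371273165
```

>>> {"api": "apply_moves", "payload": {"commands": [[0.002,-0.018,0,0,1],[0.001,-0.007,0.015,0,1],[0,0,0.015,0,1],[0,0,0.015,0,1],[0,0,0.005,0,1]]}}

```text
clock: 5.83
position: [0.5923, -0.2966, 0.086]
ee_rot: [-0.01, 1.0, 0.013, 0.011]
ft_force: [-1.2, 0.4, -3.0]
grip_width: 0.595
```

```bash
cat > s.py <<'E'
from h import *
import sys
n=int(sys.argv[1]) if len(sys.argv)>1 else 4
F=[]
for _ in range(n): camera("wrist"); o=manip.get_obs(); F.append(o["ft_force"])
r=R.from_quat(o["ee_rot"]).as_matrix()
print("t",round(o["clock"],2),"p",o["position"].round(4),"z",r[:,2].round(4),"jawdeg",round(np.degrees(np.arctan2(r[1,1],r[0,1])),1),"F",np.mean(F,0).round(2),"g",round(o["grip_width"],3))
E
python3 s.py
```

```text
t 6.03 p [ 0.5935 -0.2981  0.0894] z [ 0.0256  0.0243 -0.9994] jawdeg 91.1 F [ 0.12 -0.05 -2.19] g 0.6
```

>>> {"api": "apply_moves", "payload": {"commands": [[0.003,-0.004,0.005,0,1],[0,0,0.005,0,1],[0,0,0.004,0,1],[0,0,0,0,1]]}}

```text
clock: 6.37
position: [0.5921, -0.3026, 0.0768]
ee_rot: [-0.01, 1.0, 0.011, 0.015]
ft_force: [-0.1, 0.5, -2.1]
grip_width: 0.595
```

```bash
python3 s.py
```

```text
t 6.57 p [ 0.5926 -0.3027  0.0777] z [ 0.0307  0.0225 -0.9993] jawdeg 91.2 F [ 0.25  0.55 -2.03] g 0.599
```

>>> {"api": "apply_moves", "payload": {"commands": [[0.001,0,0.004,0,1],[0,0,0.003,0,1],[0,0,0.001,0,1]]}}

```text
clock: 6.82
position: [0.5931, -0.3028, 0.0707]
ee_rot: [-0.01, 1.0, 0.011, 0.017]
ft_force: [0.3, 1.7, 10.0]
grip_width: 0.596
```

```bash
python3 s.py
```

```text
t 7.02 p [ 0.5928 -0.3028  0.0708] z [ 0.0333  0.0218 -0.9992] jawdeg 91.2 F [0.19 0.91 3.32] g 0.6
```

>>> {"api": "apply_moves", "payload": {"commands": [[0,0,0,0,0.3],[0,0,0,0,-0.2],[0,0,0,0,-1],[0,0,0,0,-1],[0,0,0,0,-1]]}}

```text
clock: 7.43
position: [0.5925, -0.3029, 0.0704]
ee_rot: [-0.01, 1.0, 0.011, 0.016]
ft_force: [0.0, -0.2, -0.1]
grip_width: 0.983
```

```bash
python3 s.py
```

```text
t 7.63 p [ 0.5925 -0.3029  0.0705] z [ 0.0327  0.0216 -0.9992] jawdeg 91.2 F [0.09 0.09 0.05] g 1.001
```

>>> {"api": "apply_moves", "payload": {"commands": [[0,0,-0.02,0,-1],[0,0,-0.03,0,-1],[0,0,-0.03,0,-1],[0,0,-0.015,0,-1]]}}

```text
clock: 7.97
position: [0.5868, -0.3035, 0.1633]
ee_rot: [-0.01, 1.0, 0.012, 0.012]
ft_force: [-0.1, -0.9, 0.7]
grip_width: 1.001
```

>>> {"api": "apply_moves", "payload": {"commands": [[0.013,0.033,0,0,-1],[0.013,0.033,0,0,-1],[0.013,0.033,0,0,-1],[0.013,0.033,0,0,-1],[0.013,0.033,0,0,-1]]}}

```text
clock: 8.38
position: [0.5183, -0.1445, 0.1695]
ee_rot: [-0.005, 1.0, 0.008, 0.016]
ft_force: [0.7, 0.4, 0.3]
grip_width: 0.998
```

>>> {"api": "apply_moves", "payload": {"commands": [[0.013,0.033,0,0,-1],[0.013,0.033,0,0,-1],[0.013,0.033,0,0,-1]]}}

```text
clock: 8.63
position: [0.4758, -0.0418, 0.1702]
ee_rot: [-0.004, 1.0, 0.008, 0.017]
ft_force: [1.0, 0.3, 0.1]
grip_width: 0.999
```

```bash
python3 s.py
```

```text
t 8.83 p [ 0.4766 -0.0425  0.1704] z [ 0.0342  0.0164 -0.9993] jawdeg 90.6 F [0.5  0.73 0.14] g 1.002
```

>>> {"api": "apply_moves", "payload": {"commands": [[0.007,0.025,0,0,-1],[0.007,0.025,0,0,-1],[0,0,0.02,0,-1],[0,0,0.02,0,-1],[0,0,0.02,0,-1]]}}

```text
clock: 9.25
position: [0.4698, 0.0037, 0.1139]
ee_rot: [0.0, 1.0, 0.008, 0.023]
ft_force: [0.3, 0.5, 0.2]
grip_width: 1.002
```

```bash
python3 s.py 3
```

```text
t 9.4 p [0.4682 0.003  0.1132] z [ 0.0408  0.015  -0.9991] jawdeg 89.9 F [-1.69 -0.63 -1.35] g 0.999
```

>>> {"api": "apply_moves", "payload": {"commands": [[0.004,0.007,0,0,-1],[0,0,0.012,0,-1],[0,0,0.012,0,-1],[0,0,0.008,0,-1],[0,0,0,0,-1]]}}

```text
clock: 9.82
position: [0.4692, 0.0097, 0.0862]
ee_rot: [0.004, 1.0, 0.008, 0.024]
ft_force: [0.3, -0.2, -0.2]
grip_width: 0.999
```

```bash
python3 s.py 3
```

```text
t 9.97 p [0.4699 0.0097 0.0873] z [ 0.05    0.0164 -0.9986] jawdeg 89.6 F [0.46 0.03 0.48] g 1.0
```

>>> {"api": "apply_moves", "payload": {"commands": [[0.005,0,0.004,0,-1],[0,0,0.005,0,-1],[0,0,0,0,1],[0,0,0,0,1],[0,0,0,0,1]]}}

```text
clock: 10.38
position: [0.4657, 0.0101, 0.0791]
ee_rot: [0.004, 1.0, 0.009, 0.026]
ft_force: [-4.4, -7.0, 22.2]
grip_width: 0.609
```

>>> {"api": "apply_moves", "payload": {"commands": [[0,0,0,0,1],[0,0,0,0,1],[0,0,0,0,1]]}}

```text
clock: 10.63
position: [0.4658, 0.0095, 0.0795]
ee_rot: [0.004, 1.0, 0.008, 0.026]
ft_force: [-0.4, 0.4, -0.2]
grip_width: 0.602
```

```bash
python3 s.py 3
```

```text
t 10.78 p [0.4658 0.0095 0.0795] z [ 0.0524  0.0166 -0.9985] jawdeg 89.6 F [-0.13 -0.08  0.26] g 0.597
```

>>> {"api": "apply_moves", "payload": {"commands": [[0,0,-0.01,0,1],[0,0,-0.02,0,1],[0,0,-0.02,0,1],[0.002,-0.02,0,0,1],[0.005,-0.036,0,0,1]]}}

```text
clock: 11.2
position: [0.4549, -0.0423, 0.1312]
ee_rot: [-0.001, 1.0, 0.009, 0.025]
ft_force: [1.0, -0.2, -3.0]
grip_width: 0.598
```

>>> {"api": "apply_moves", "payload": {"commands": [[0.005,-0.036,0,0,1],[0.005,-0.036,0,0,1],[0.005,-0.036,0,0,1],[0.005,-0.036,0,0,1],[0.005,-0.036,0,0,1]]}}

```text
clock: 11.62
position: [0.4295, -0.2275, 0.1309]
ee_rot: [-0.004, 1.0, 0.01, 0.027]
ft_force: [0.6, -0.0, -2.2]
grip_width: 0.595
```

>>> {"api": "apply_moves", "payload": {"commands": [[0.005,-0.036,0,0,1],[0.003,-0.025,0,0,1],[0,0,0,0,1]]}}

```text
clock: 11.87
position: [0.4184, -0.2986, 0.1315]
ee_rot: [-0.001, 1.0, 0.008, 0.028]
ft_force: [-0.8, 0.3, -2.9]
grip_width: 0.598
```

```bash
python3 s.py 3
```

```text
t 12.02 p [ 0.4201 -0.293   0.1309] z [ 0.0551  0.0198 -0.9983] jawdeg 90.4 F [-0.12  0.47 -2.96] g 0.597
```

>>> {"api": "apply_moves", "payload": {"commands": [[0.003,-0.016,0.005,0,1],[0.001,-0.003,0.015,0,1],[0.001,0,0.015,0,1],[0.001,0,0.012,0,1],[0.001,0,0.004,0,1]]}}

```text
clock: 12.43
position: [0.4208, -0.3033, 0.0791]
ee_rot: [-0.01, 0.999, 0.012, 0.03]
ft_force: [0.1, -0.6, -1.8]
grip_width: 0.599
```

```bash
python3 s.py 3
```

```text
t 12.58 p [ 0.4211 -0.3045  0.0807] z [ 0.0605  0.0238 -0.9979] jawdeg 91.1 F [ 0.59 -0.41 -3.19] g 0.6
```

>>> {"api": "apply_moves", "payload": {"commands": [[0.003,-0.004,0.004,0,1],[0.001,0,0.004,0,1],[0,0,0.003,0,1],[0,0,0.001,0,1]]}}

```text
clock: 12.92
position: [0.4192, -0.3089, 0.0698]
ee_rot: [-0.01, 0.999, 0.011, 0.032]
ft_force: [0.1, 0.5, -1.5]
grip_width: 0.598
```

```bash
python3 s.py 3
```

```text
t 13.07 p [ 0.4193 -0.3089  0.0701] z [ 0.0643  0.0227 -0.9977] jawdeg 91.1 F [ 0.03 -0.26 -3.17] g 0.604
```

>>> {"api": "apply_moves", "payload": {"commands": [[0,0,0.002,0,1],[0,0,0.001,0,1]]}}

```text
clock: 13.23
position: [0.4212, -0.3093, 0.0695]
ee_rot: [-0.01, 0.999, 0.011, 0.034]
ft_force: [-5.6, 2.6, 10.5]
grip_width: 0.6
```

```bash
python3 s.py 3
```

```text
t 13.38 p [ 0.4212 -0.3093  0.0696] z [ 0.0679  0.0229 -0.9974] jawdeg 91.1 F [-3.9   2.51 11.42] g 0.602
```

>>> {"api": "apply_moves", "payload": {"commands": [[0,0,0,0,0.3],[0,0,0,0,-0.2],[0,0,0,0,-1],[0,0,0,0,-1],[0,0,0,0,-1]]}}

```text
clock: 13.8
position: [0.4223, -0.3099, 0.0707]
ee_rot: [-0.01, 0.999, 0.011, 0.035]
ft_force: [-0.2, 0.1, 0.1]
grip_width: 0.985
```

>>> {"api": "apply_moves", "payload": {"commands": [[0,0,-0.02,0,-1],[0,0,-0.03,0,-1],[0,0,-0.03,0,-1],[0,0,-0.015,0,-1]]}}

```text
clock: 14.13
position: [0.4133, -0.3109, 0.1651]
ee_rot: [-0.009, 0.999, 0.011, 0.031]
ft_force: [0.4, -0.9, 0.3]
grip_width: 0.999
```

```bash
python3 s.py 4
```

```text
t 14.33 p [ 0.413  -0.3098  0.162 ] z [ 0.0607  0.025  -0.9978] jawdeg 91.2 F [ 0.84 -0.49  0.38] g 1.001
```

>>> {"api": "apply_moves", "payload": {"commands": [[0,0,0,0,-1],[0,0,0,0,-1],[0,0,0,0,-1],[0,0,0,0,-1]]}}

```text
clock: 14.67
position: [0.4116, -0.3086, 0.1583]
ee_rot: [-0.01, 0.999, 0.013, 0.028]
ft_force: [-0.1, 0.2, 0.0]
grip_width: 0.999
```

```bash
python3 s.py 2
```

```text
t 14.77 p [ 0.4117 -0.3086  0.1585] z [ 0.0555  0.0269 -0.9981] jawdeg 91.2 F [-0.36 -0.39  0.43] g 1.001
```

>>> {"api": "apply_moves", "payload": {"commands": [[0,0,-0.006,0,-1],[0,0,-0.006,0,-1],[0,0,-0.006,0,-1],[0,0,-0.006,0,-1],[0,0,-0.006,0,-1]]}}

```text
clock: 15.18
position: [0.4093, -0.3094, 0.1903]
ee_rot: [-0.01, 1.0, 0.013, 0.027]
ft_force: [0.2, -0.1, 0.2]
grip_width: 0.997
```

>>> {"api": "apply_moves", "payload": {"commands": [[0,0,-0.006,0,-1],[0,0,-0.006,0,-1],[0,0,-0.006,0,-1],[0,0,-0.006,0,-1],[0,0,-0.006,0,-1]]}}

```text
clock: 15.6
position: [0.4078, -0.3106, 0.2246]
ee_rot: [-0.01, 0.999, 0.013, 0.028]
ft_force: [0.4, -0.4, 0.3]
grip_width: 0.998
```

```bash
python3 s.py 2
```

```text
t 15.7 p [ 0.4082 -0.3109  0.2251] z [ 0.057   0.0261 -0.998 ] jawdeg 91.2 F [ 0.29 -0.36  0.42] g 0.996
```

>>> {"api": "apply_moves", "payload": {"commands": [[-0.012,0.036,0.003,0,-1],[-0.012,0.036,0.003,0,-1],[-0.012,0.036,0.003,0,-1],[-0.012,0.036,0.003,0,-1],[-0.012,0.036,0.003,0,-1]]}}

```text
clock: 16.12
position: [0.4645, -0.1324, 0.2178]
ee_rot: [-0.001, 1.0, 0.011, 0.029]
ft_force: [0.9, -0.3, -0.9]
grip_width: 1.002
```

>>> {"api": "apply_moves", "payload": {"commands": [[-0.012,0.036,0.003,0,-1],[-0.012,0.036,0.003,0,-1],[-0.012,0.036,0.003,0,-1],[-0.012,0.036,0.003,0,-1],[-0.012,0.03,0.003,0,-1]]}}

```text
clock: 16.53
position: [0.5251, 0.0528, 0.2091]
ee_rot: [-0.002, 1.0, 0.012, 0.029]
ft_force: [1.2, -0.9, 0.5]
grip_width: 1.0
```

```bash
python3 s.py 3
```

```text
t 16.68 p [0.525  0.0528 0.2086] z [ 0.0572  0.0227 -0.9981] jawdeg 90.4 F [-0.91  1.89  0.38] g 0.995
```

>>> {"api": "apply_moves", "payload": {"commands": [[-0.005,0.01,0,0,-1],[0,0,0.035,0,-1],[0,0,0.035,0,-1],[0,0,0.025,0,-1]]}}

```text
clock: 17.02
position: [0.5403, 0.064, 0.1175]
ee_rot: [-0.002, 0.999, 0.013, 0.034]
ft_force: [-0.5, 0.5, -1.5]
grip_width: 1.001
```

```bash
python3 s.py 3
```

```text
t 17.17 p [0.5392 0.0634 0.118 ] z [ 0.065   0.0238 -0.9976] jawdeg 90.2 F [-1.14  0.25 -1.5 ] g 0.999
```

>>> {"api": "apply_moves", "payload": {"commands": [[0.004,0.001,0.02,0,-1],[0.001,0,0.018,0,-1],[0,0,0.002,0,-1]]}}

```text
clock: 17.42
position: [0.5408, 0.0646, 0.0837]
ee_rot: [-0.0, 0.999, 0.013, 0.037]
ft_force: [-0.6, 0.0, -0.2]
grip_width: 0.999
```

```bash
python3 s.py 3
```

```text
t 17.57 p [0.542  0.0648 0.0859] z [ 0.0762  0.0266 -0.9967] jawdeg 90.1 F [-0.    0.2   0.06] g 0.997
```

>>> {"api": "apply_moves", "payload": {"commands": [[0.004,0.001,0.004,0,-1],[0,0,0.003,0,-1],[0,0,0,0,1],[0,0,0,0,1],[0,0,0,0,1]]}}

```text
clock: 17.98
position: [0.5409, 0.0664, 0.0832]
ee_rot: [0.0, 0.999, 0.014, 0.041]
ft_force: [-2.1, -2.6, 16.7]
grip_width: 0.605
```

>>> {"api": "apply_moves", "payload": {"commands": [[0,0,0,0,1],[0,0,0,0,1],[0,0,0,0,1]]}}

```text
clock: 18.23
position: [0.5409, 0.0664, 0.0834]
ee_rot: [0.0, 0.999, 0.014, 0.041]
ft_force: [-0.4, 0.1, -0.1]
grip_width: 0.601
```

```bash
python3 s.py 3
```

```text
t 18.38 p [0.5409 0.0663 0.0834] z [ 0.0828  0.0286 -0.9962] jawdeg 90.0 F [-0.67 -0.25  0.31] g 0.598
```

>>> {"api": "apply_moves", "payload": {"commands": [[0,0,-0.01,0,1],[0,0,-0.025,0,1],[0,0,-0.025,0,1],[0.002,-0.02,0,0,1],[0.003,-0.036,0,0,1]]}}

```text
clock: 18.8
position: [0.5295, 0.0147, 0.1445]
ee_rot: [-0.005, 0.999, 0.015, 0.039]
ft_force: [0.8, -1.1, -3.0]
grip_width: 0.605
```

>>> {"api": "apply_moves", "payload": {"commands": [[0.003,-0.036,0,0,1],[0.003,-0.036,0,0,1],[0.003,-0.036,0,0,1],[0.003,-0.036,0,0,1],[0.003,-0.036,0,0,1]]}}

```text
clock: 19.22
position: [0.5161, -0.1702, 0.1426]
ee_rot: [-0.009, 0.999, 0.016, 0.042]
ft_force: [1.3, -0.1, -2.4]
grip_width: 0.6
```

>>> {"api": "apply_moves", "payload": {"commands": [[0.003,-0.036,0,0,1],[0.003,-0.036,0,0,1],[0.002,-0.02,0,0,1],[0,0,0,0,1]]}}

```text
clock: 19.55
position: [0.5057, -0.2753, 0.1417]
ee_rot: [-0.004, 0.999, 0.014, 0.043]
ft_force: [0.1, 0.0, -1.5]
grip_width: 0.595
```

```bash
python3 s.py 3
```

```text
t 19.7 p [ 0.5074 -0.2697  0.1413] z [ 0.0849  0.0323 -0.9959] jawdeg 90.9 F [-0.16  0.06 -2.19] g 0.602
```

>>> {"api": "apply_moves", "payload": {"commands": [[0.002,-0.036,0,0,1],[0.002,-0.006,0.02,0,1],[0.002,0,0.02,0,1],[0.002,0,0.015,0,1],[0,0,0,0,1]]}}

```text
clock: 20.12
position: [0.5102, -0.301, 0.0847]
ee_rot: [-0.014, 0.999, 0.018, 0.045]
ft_force: [-0.7, 0.1, -2.1]
grip_width: 0.6
```

```bash
python3 s.py 3
```

```text
t 20.27 p [ 0.5119 -0.3028  0.0884] z [ 0.0935  0.0357 -0.995 ] jawdeg 91.7 F [ 0.25  0.26 -1.72] g 0.6
```

>>> {"api": "apply_moves", "payload": {"commands": [[0.005,-0.003,0.006,0,1],[0.002,0,0.006,0,1],[0.001,0,0.003,0,1]]}}

```text
clock: 20.52
position: [0.5076, -0.3053, 0.0753]
ee_rot: [-0.015, 0.998, 0.016, 0.05]
ft_force: [-0.1, 0.4, -2.5]
grip_width: 0.6
```

```bash
python3 s.py 3
```

```text
t 20.67 p [ 0.5074 -0.3055  0.0753] z [ 0.0983  0.0344 -0.9946] jawdeg 91.8 F [-0.03  0.38 -1.84] g 0.602
```

>>> {"api": "apply_moves", "payload": {"commands": [[0,0,0.003,0,1],[0,0,0.001,0,1]]}}

```text
clock: 20.83
position: [0.5099, -0.306, 0.0737]
ee_rot: [-0.015, 0.998, 0.016, 0.052]
ft_force: [-3.3, 2.6, 9.4]
grip_width: 0.597
```

```bash
python3 s.py 3
```

```text
t 20.98 p [ 0.5096 -0.306   0.0737] z [ 0.1024  0.0336 -0.9942] jawdeg 91.8 F [-2.04  1.63  7.18] g 0.597
```

>>> {"api": "apply_moves", "payload": {"commands": [[0,0,0,0,0.3],[0,0,0,0,-0.2],[0,0,0,0,-1],[0,0,0,0,-1],[0,0,0,0,-1]]}}

```text
clock: 21.4
position: [0.5108, -0.3064, 0.0747]
ee_rot: [-0.015, 0.998, 0.016, 0.053]
ft_force: [-0.3, 0.4, 0.1]
grip_width: 0.987
```

>>> {"api": "apply_moves", "payload": {"commands": [[0,0,-0.02,0,-1],[0,0,-0.03,0,-1],[0,0,-0.03,0,-1],[0,0,0,0,-1],[0,0,0,0,-1]]}}

```text
clock: 21.82
position: [0.5015, -0.3088, 0.1562]
ee_rot: [-0.015, 0.998, 0.016, 0.051]
ft_force: [-0.5, 0.1, -0.1]
grip_width: 0.993
```

>>> {"api": "apply_moves", "payload": {"commands": [[0,0,-0.04,0,-1],[0,0,0,0,-1],[0,0,0,0,-1],[0,0,0,0,-1],[0,0,0,0,-1]]}}

```text
clock: 22.23
position: [0.4976, -0.31, 0.196]
ee_rot: [-0.015, 0.998, 0.016, 0.051]
ft_force: [0.9, 0.9, -0.5]
grip_width: 0.998
```

>>> {"api": "apply_moves", "payload": {"commands": [[0,0,-0.04,0,-1],[0,0,0,0,-1],[0,0,0,0,-1],[0,0,0,0,-1],[0,0,0,0,-1]]}}

```text
clock: 22.65
position: [0.4927, -0.3106, 0.2329]
ee_rot: [-0.015, 0.999, 0.017, 0.049]
ft_force: [0.3, 0.6, -0.4]
grip_width: 0.999
```

```bash
python3 s.py 2; python3 - <<'E'
from h import *
im,d=camera("top"); save("top1.png",im)
E
```

```text
t 22.75 p [ 0.4926 -0.3106  0.2329] z [ 0.0968  0.0349 -0.9947] jawdeg 91.8 F [-0.28  0.15 -0.61] g 0.998
```

View pics/top1.png

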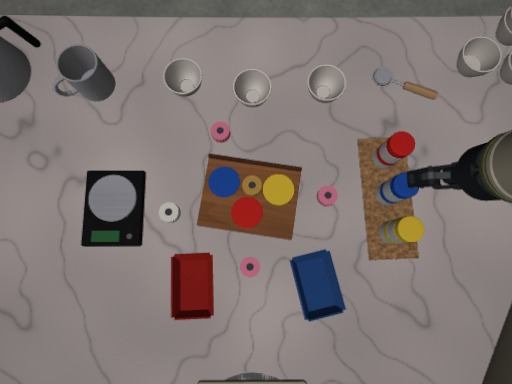

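All three canisters stand on the mat: red (400,145), blue (403,186), yellow (409,230). The coasters and the weight at (252,185) are now clear to see. Next I measure them precisely.

```bash
cat > m.py <<'E'
from h import *
def meas(n="top"):
    im,d=camera(n); c=cam(n); P=cloud(c,d); H,S,V=cv2.split(cv2.cvtColor(im,cv2.COLOR_RGB2HSV)); z=P[...,2]; out={}
    def circ(m,nm,zt):
        nn,L,st,ce=cv2.connectedComponentsWithStats(m.astype(np.uint8))
        if nn<2: print(nm,"none"); return
        i=1+st[1:,4].argmax(); k=(L==i).astype(np.uint8); ct=max(cv2.findContours(k,0,1)[0],key=len)[:,0]
        q=onz(c,ct,zt)[:,:2].astype(np.float32); (x,y),r=cv2.minEnclosingCircle(q); e=cv2.fitEllipse(q)
        print(nm,n,"encl",round(x,4),round(y,4),"r",round(r,4),"ell",np.round(e[0],4),np.round(e[1],4),"zmed",np.median(z[L==i]).round(4))
    col=dict(red=(H<8)|(H>172),blue=(H>105)&(H<130),yellow=(H>20)&(H<32))
    for nm,m in col.items():
        circ(m&(S>120)&(z>.11)&(z<.15)&(P[...,0]>.35)&(P[...,0]<.7)&(P[...,1]<.2),"lid_"+nm,.124 if np.median(P[...,1][m&(z>.11)&(z<.15)&(S>120)])<-.2 else .134)
        circ(m&(S>120)&(z>.007)&(z<.021)&(abs(P[...,1])<.12)&(P[...,0]>.42)&(P[...,0]<.6),"coaster_"+nm,.014)
    circ((z>.026)&(z<.042)&(abs(P[...,1]-.0)<.05)&(abs(P[...,0]-.525)<.05)&(S>60),"weight",.034)
if __name__=="__main__":
    meas("top"); meas("scene")
E
python3 m.py
```

```text
lid_red top encl 0.5907 -0.3005 r 0.0274 ell [ 0.591  -0.3003] [0.0495 0.0537] zmed 0.1235
coaster_red top encl 0.4655 0.012 r 0.0365 ell [0.4652 0.0123] [0.0698 0.071 ] zmed 0.0133
lid_blue top encl 0.5061 -0.3021 r 0.0265 ell [ 0.5046 -0.299 ] [0.044  0.0504] zmed 0.1233
coaster_blue top encl 0.5355 0.0644 r 0.0354 ell [0.5354 0.0643] [0.0678 0.0686] zmed 0.0134
lid_yellow top encl 0.422 -0.3048 r 0.0274 ell [ 0.4211 -0.3054] [0.0492 0.0528] zmed 0.1233
coaster_yellow top encl 0.5173 -0.0582 r 0.0361 ell [ 0.5173 -0.0588] [0.0689 0.0703] zmed 0.0134
weight top encl 0.5225 0.0005 r 0.0223 ell [0.5227 0.0006] [0.0417 0.0426] zmed 0.0335
lid_red scene encl 0.5984 -0.2987 r 0.031 ell [ 0.5979 -0.2979] [0.0498 0.0607] zmed 0.1232
coaster_red scene encl 0.4666 0.0132 r 0.0371 ell [0.464  0.0141] [0.0644 0.0734] zmed 0.0132
lid_blue scene encl 0.5155 -0.299 r 0.0315 ell [ 0.5148 -0.2998] [0.0495 0.0601] zmed 0.1232
coaster_blue scene encl 0.5373 0.0645 r 0.0353 ell [0.5372 0.0645] [0.0675 0.0685] zmed 0.0133
lid_yellow scene encl 0.4291 -0.3035 r 0.0327 ell [ 0.4287 -0.3032] [0.0508 0.0629] zmed 0.1233
coaster_yellow scene encl 0.5188 -0.0586 r 0.0372 ell [ 0.519  -0.0588] [0.0712 0.0714] zmed 0.0132
weight scene encl 0.5278 0.0027 r 0.0249 ell [0.5268 0.0021] [0.0425 0.0469] zmed 0.0334
```

>>> {"api": "apply_moves", "payload": {"commands": [[-0.001,0.034,0,1.8,-1],[-0.001,0.034,0,0,-1],[-0.001,0.034,0,0,-1],[-0.001,0.034,0,0,-1],[-0.001,0.034,0,0,-1]]}}

```text
clock: 23.32
position: [0.4945, -0.1438, 0.2376]
ee_rot: [0.008, 0.999, 0.015, 0.047]
ft_force: [0.3, -0.1, -0.1]
grip_width: 1.0
```

>>> {"api": "apply_moves", "payload": {"commands": [[-0.001,0.034,0,0,-1],[-0.001,0.034,0,0,-1],[-0.001,0.034,0.005,0,-1],[-0.001,0.03,0.005,0,-1]]}}

```text
clock: 23.65
position: [0.5008, -0.0045, 0.2332]
ee_rot: [0.008, 0.999, 0.015, 0.049]
ft_force: [1.2, -0.1, -0.8]
grip_width: 1.0
```

```bash
python3 s.py 3
```

```text
t 23.8 p [ 0.5008 -0.0043  0.2328] z [ 0.0969  0.0296 -0.9949] jawdeg 89.3 F [ 0.48  1.62 -0.19] g 1.002
```

>>> {"api": "apply_moves", "payload": {"commands": [[-0.002,-0.001,0.04,0,-1],[0,0,0.04,0,-1],[0,0,0.04,0,-1]]}}

```text
clock: 24.05
position: [0.5215, -0.0043, 0.1199]
ee_rot: [0.008, 0.998, 0.016, 0.058]
ft_force: [1.2, 0.7, -1.7]
grip_width: 0.998
```

```bash
python3 s.py 3
```

```text
t 24.2 p [ 0.5185 -0.0045  0.1179] z [ 0.1061  0.0296 -0.9939] jawdeg 89.2 F [-2.17  0.21 -2.41] g 0.999
```

>>> {"api": "apply_moves", "payload": {"commands": [[0,0,0.03,0,-1]]}}

```text
clock: 24.28
position: [0.5259, -0.0044, 0.0941]
ee_rot: [0.008, 0.998, 0.016, 0.058]
ft_force: [3.1, -0.1, -0.2]
grip_width: 1.002
```

```bash
python3 s.py 3
```

```text
t 24.43 p [ 0.5217 -0.0043  0.0891] z [ 0.1055  0.0292 -0.994 ] jawdeg 89.2 F [-1.46  0.25 -2.54] g 0.999
```

>>> {"api": "apply_moves", "payload": {"commands": [[0.0044,0.004,0.038,0,-1]]}}

```text
clock: 24.52
position: [0.5274, 0.0, 0.0588]
ee_rot: [0.009, 0.998, 0.016, 0.059]
ft_force: [3.3, 0.6, 0.8]
grip_width: 0.996
```

```bash
python3 s.py 3
```

```text
t 24.67 p [0.5211 0.0007 0.052 ] z [ 0.1043  0.029  -0.9941] jawdeg 89.2 F [-2.14  0.31 -2.63] g 0.999
```

>>> {"api": "apply_moves", "payload": {"commands": [[0,0,0.026,0,-1]]}}

```text
clock: 24.75
position: [0.528, 0.0013, 0.0323]
ee_rot: [0.008, 0.998, 0.016, 0.056]
ft_force: [1.7, 0.4, 0.8]
grip_width: 1.002
```

```bash
python3 s.py 3
```

```text
t 24.9 p [0.5242 0.0012 0.0278] z [ 0.1045  0.0289 -0.9941] jawdeg 89.1 F [-1.45  0.56 -1.41] g 0.996
```

>>> {"api": "apply_moves", "payload": {"commands": [[0,0,0.008,0,-1]]}}

```text
clock: 24.98
position: [0.5268, 0.0012, 0.0228]
ee_rot: [0.009, 0.998, 0.015, 0.054]
ft_force: [1.2, -0.2, 1.2]
grip_width: 0.994
```

```bash
python3 s.py 2
```

```text
t 25.08 p [0.5257 0.0014 0.0209] z [ 0.1057  0.0292 -0.994 ] jawdeg 89.1 F [-0.11  0.23 -0.78] g 0.997
```

>>> {"api": "apply_moves", "payload": {"commands": [[0.001,0,0.004,0,-1]]}}

```text
clock: 25.17
position: [0.526, 0.0015, 0.0181]
ee_rot: [0.008, 0.998, 0.015, 0.054]
ft_force: [0.2, 0.1, 0.4]
grip_width: 1.0
```

```bash
python3 s.py 2
```

```text
t 25.27 p [0.5251 0.0015 0.017 ] z [ 0.1059  0.0294 -0.9939] jawdeg 89.1 F [-0.28 -0.05 -0.4 ] g 0.995
```

>>> {"api": "apply_moves", "payload": {"commands": [[0,0,0,0,0],[0,0,0,0,0.3],[0,0,0,0,1],[0,0,0,0,1],[0,0,0,0,1]], "squeeze": 50}}

```text
clock: 25.68
position: [0.5254, 0.0014, 0.0182]
ee_rot: [0.008, 0.998, 0.015, 0.053]
ft_force: [0.1, 0.4, -3.4]
grip_width: 0.491
```

```bash
python3 - <<'E'
from h import *
im,d=camera("wrist"); save("w1.png",im)
E
python3 s.py 1
```

```text
t 25.78 p [0.5254 0.0014 0.0182] z [ 0.1065  0.0295 -0.9939] jawdeg 89.1 F [-1.28 -0.56  2.44] g 0.492
```

View pics/w1.png

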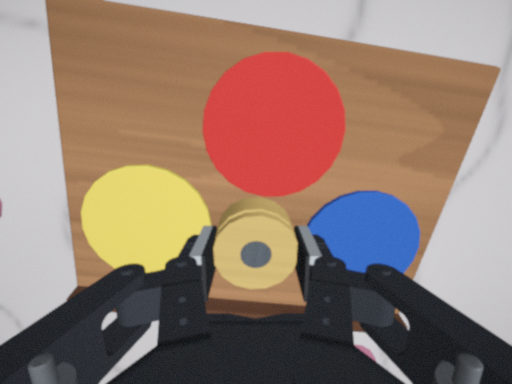

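The wrist view shows the brass weight at (256,250) between the pads. Yellow coaster is left, blue right and red nearer. I lift gently.

>>> {"api": "apply_moves", "payload": {"commands": [[0,0,0,0,1],[0,0,0,0,1],[0,0,-0.015,0,1]]}}

```text
clock: 26.03
position: [0.522, 0.001, 0.0309]
ee_rot: [0.008, 0.999, 0.015, 0.051]
ft_force: [-0.9, 0.0, -3.0]
grip_width: 0.491
```

```bash
python3 s.py 3
```

```text
t 26.18 p [0.5243 0.001  0.0335] z [ 0.1077  0.0298 -0.9937] jawdeg 89.1 F [ 0.52 -0.16 -1.54] g 0.493
```

>>> {"api": "apply_moves", "payload": {"commands": [[0,0,-0.02,0,1],[0,0,-0.025,0,1],[0,0.015,-0.01,0,1],[0.002,0.03,0,0,1],[0.002,0.033,0,0,1]]}}

```text
clock: 26.6
position: [0.514, 0.0717, 0.0882]
ee_rot: [0.014, 0.998, 0.014, 0.052]
ft_force: [0.6, 0.2, -3.1]
grip_width: 0.493
```

>>> {"api": "apply_moves", "payload": {"commands": [[0.002,0.033,0,0,1],[0.002,0.033,0,0,1],[0.002,0.033,0,0,1],[0.002,0.033,0,0,1],[0.002,0.033,0,0,1]]}}

```text
clock: 27.02
position: [0.5066, 0.2432, 0.0889]
ee_rot: [0.016, 0.998, 0.014, 0.051]
ft_force: [0.0, -0.6, -2.5]
grip_width: 0.489
```

```bash
python3 s.py 2
```

```text
t 27.12 p [0.5054 0.2486 0.0888] z [ 0.1016  0.0291 -0.9944] jawdeg 88.7 F [-1.71  4.19 -2.12] g 0.492
```

>>> {"api": "apply_moves", "payload": {"commands": [[0.006,0.03,0,0,1],[0.006,0.025,0,0,1]]}}

```text
clock: 27.28
position: [0.4955, 0.3008, 0.0872]
ee_rot: [0.014, 0.999, 0.014, 0.05]
ft_force: [-0.8, 0.7, -2.4]
grip_width: 0.49
```

```bash
python3 s.py 3
```

```text
t 27.43 p [0.4952 0.3004 0.0869] z [ 0.0999  0.025  -0.9947] jawdeg 88.6 F [-0.78  1.17 -2.7 ] g 0.493
```

>>> {"api": "apply_moves", "payload": {"commands": [[0,0,0.03,0,1]]}}

```text
clock: 27.52
position: [0.5012, 0.3026, 0.0612]
ee_rot: [0.013, 0.998, 0.016, 0.053]
ft_force: [2.4, 1.4, -2.6]
grip_width: 0.494
```

```bash
python3 s.py 3
```

```text
t 27.67 p [0.4969 0.2991 0.0547] z [ 0.096   0.0215 -0.9951] jawdeg 88.5 F [-1.8  -0.67 -5.28] g 0.49
```

>>> {"api": "apply_moves", "payload": {"commands": [[0,0.0095,0.013,0,1]]}}

```text
clock: 27.75
position: [0.5005, 0.3071, 0.0444]
ee_rot: [0.015, 0.999, 0.012, 0.049]
ft_force: [1.7, 0.5, -2.0]
grip_width: 0.491
```

```bash
python3 s.py 3
```

```text
t 27.9 p [0.4983 0.3083 0.0422] z [ 0.0953  0.0208 -0.9952] jawdeg 88.5 F [-1.43  0.06 -3.58] g 0.491
```

>>> {"api": "apply_moves", "payload": {"commands": [[0,0.0005,0.005,0,1]]}}

```text
clock: 27.98
position: [0.4998, 0.3088, 0.0388]
ee_rot: [0.014, 0.999, 0.012, 0.048]
ft_force: [1.0, 0.0, -2.4]
grip_width: 0.492
```

```bash
python3 s.py 2
```

```text
t 28.08 p [0.499  0.3084 0.0374] z [ 0.0955  0.0207 -0.9952] jawdeg 88.5 F [-0.44 -0.35 -2.84] g 0.489
```

>>> {"api": "apply_moves", "payload": {"commands": [[0,0,0.002,0,1]]}}

```text
clock: 28.17
position: [0.4996, 0.3083, 0.0362]
ee_rot: [0.014, 0.999, 0.011, 0.048]
ft_force: [-0.8, -0.4, -2.8]
grip_width: 0.492
```

```bash
python3 s.py 2
```

```text
t 28.27 p [0.4994 0.3081 0.0357] z [ 0.0958  0.0208 -0.9952] jawdeg 88.5 F [ 0.46 -0.06 -2.69] g 0.488
```

>>> {"api": "apply_moves", "payload": {"commands": [[0.001,0.0005,0.002,0,1]]}}

```text
clock: 28.35
position: [0.4991, 0.3086, 0.0342]
ee_rot: [0.014, 0.999, 0.011, 0.048]
ft_force: [-5.7, -8.6, 23.3]
grip_width: 0.496
```

```bash
python3 s.py 2
```

```text
t 28.45 p [0.4991 0.3085 0.0343] z [ 0.0966  0.021  -0.9951] jawdeg 88.5 F [-2.03 -2.12  3.5 ] g 0.49
```

>>> {"api": "apply_moves", "payload": {"commands": [[0,0,0,0,0.4],[0,0,0,0,-0.2],[0,0,0,0,-1],[0,0,0,0,-1],[0,0,0,0,-1]]}}

```text
clock: 28.87
position: [0.4998, 0.3093, 0.0354]
ee_rot: [0.014, 0.999, 0.012, 0.049]
ft_force: [-0.1, 0.0, -0.3]
grip_width: 0.981
```

>>> {"api": "apply_moves", "payload": {"commands": [[0,0,-0.015,0,-1],[0,0,-0.035,0,-1],[0,0,-0.04,0,-1],[0,0,-0.04,0,-1],[0,0,-0.02,0,-1]]}}

```text
clock: 29.28
position: [0.4817, 0.3038, 0.184]
ee_rot: [0.014, 0.999, 0.008, 0.045]
ft_force: [0.8, 0.5, 0.3]
grip_width: 1.001
```

```bash
python3 s.py 1; python3 - <<'E'
from h import *
p,r=pose(); im,d=camera("wrist"); c=cam("wrist"); save("w2.png",im); P=cloud(c,d)
z=P[...,2]; H,S,V=cv2.split(cv2.cvtColor(im,cv2.COLOR_RGB2HSV))
m=(abs(z-.05)<.004)&(abs(P[...,1]-.309)<.05)&(abs(P[...,0]-.497)<.05)
q=P[m]; print("weight top",m.sum(),cv2.minEnclosingCircle(q[:,:2].astype(np.float32)),np.median(q,0))
m=(abs(z-.026)<.004)&(abs(P[...,1]-.309)<.08)&(abs(P[...,0]-.497)<.08)&(S<60)&(V>90); q=P[m]; print("pan",m.sum(),cv2.minEnclosingCircle(q[:,:2].astype(np.float32)))
E
```

```text
t 29.33 p [0.4826 0.3047 0.1869] z [ 0.0928  0.0179 -0.9955] jawdeg 88.5 F [2.86 0.58 3.83] g 1.001
weight top 1218 ((0.4965502619743347, 0.3085317611694336), 0.022212669253349304) [0.49573567 0.3085334  0.04713634]
pan 4555 ((0.4957185983657837, 0.30865633487701416), 0.05197052285075188)
```

View pics/w2.png

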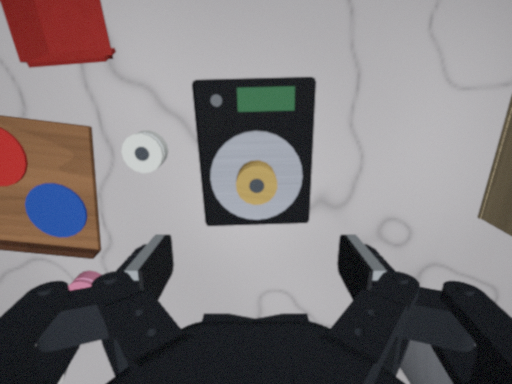

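The wrist view shows the brass weight at (256,183) near the middle of the pan at (256,176). In metric terms it is about 1 mm off centre and standing flat. Next, the canisters: blue first.

>>> {"api": "apply_moves", "payload": {"commands": [[-0.001,-0.03,0,-1.5,-1],[-0.001,-0.037,0,0,-1],[-0.001,-0.037,0,0,-1],[-0.001,-0.037,0,0,-1],[-0.001,-0.037,0,0,-1]]}}

```text
clock: 29.8
position: [0.485, 0.1303, 0.1784]
ee_rot: [-0.008, 0.999, 0.01, 0.046]
ft_force: [1.3, -0.6, 0.3]
grip_width: 0.996
```

>>> {"api": "apply_moves", "payload": {"commands": [[-0.001,-0.037,0,0,-1],[-0.001,-0.037,0,0,-1],[-0.001,-0.037,0,0,-1],[-0.001,-0.037,0,0,-1],[-0.001,-0.037,0,0,-1]]}}

```text
clock: 30.22
position: [0.49, -0.0635, 0.1711]
ee_rot: [-0.009, 0.999, 0.01, 0.044]
ft_force: [2.5, -0.4, -0.3]
grip_width: 1.0
```

>>> {"api": "apply_moves", "payload": {"commands": [[-0.001,-0.037,0,0,-1],[-0.001,-0.037,0,0,-1],[-0.001,-0.037,0,0,-1],[-0.001,-0.037,0,0,-1],[-0.001,-0.03,0,0,-1]]}}

```text
clock: 30.63
position: [0.495, -0.2517, 0.1645]
ee_rot: [-0.008, 0.999, 0.01, 0.043]
ft_force: [0.4, -0.6, -0.2]
grip_width: 1.003
```

```bash
python3 s.py 2
```

```text
t 30.73 p [ 0.4941 -0.2546  0.1643] z [ 0.0857  0.0176 -0.9962] jawdeg 90.6 F [-1.59 -0.98 -0.21] g 1.001
```

>>> {"api": "apply_moves", "payload": {"commands": [[-0.004,-0.027,0,0,-1],[-0.004,-0.026,0,0,-1]]}}

```text
clock: 30.9
position: [0.5029, -0.3047, 0.162]
ee_rot: [-0.007, 0.999, 0.01, 0.042]
ft_force: [-0.6, -1.0, -0.1]
grip_width: 1.003
```

```bash
python3 s.py 2
```

```text
t 31.0 p [ 0.5023 -0.3073  0.1617] z [ 0.0825  0.0186 -0.9964] jawdeg 90.6 F [-1.61 -0.15  0.58] g 1.003
```

>>> {"api": "apply_moves", "payload": {"commands": [[0,0,0.035,0,-1]]}}

```text
clock: 31.08
position: [0.5078, -0.3091, 0.1312]
ee_rot: [-0.004, 0.999, 0.007, 0.045]
ft_force: [2.1, -0.2, 0.4]
grip_width: 1.0
```

```bash
python3 s.py 3
```

```text
t 31.23 p [ 0.5039 -0.3049  0.1245] z [ 0.0777  0.0206 -0.9968] jawdeg 90.7 F [-1.35  0.91 -2.4 ] g 0.996
```

>>> {"api": "apply_moves", "payload": {"commands": [[-0.001,-0.001,0.033,0,-1]]}}

```text
clock: 31.32
position: [0.5105, -0.3071, 0.0973]
ee_rot: [-0.005, 0.999, 0.008, 0.043]
ft_force: [1.5, 0.1, 0.9]
grip_width: 0.998
```

```bash
python3 s.py 3
```

```text
t 31.47 p [ 0.507  -0.304   0.0913] z [ 0.0753  0.0218 -0.9969] jawdeg 90.7 F [-1.29  1.87 -2.4 ] g 1.001
```

>>> {"api": "apply_moves", "payload": {"commands": [[0,-0.001,0.015,0,-1]]}}

```text
clock: 31.55
position: [0.5101, -0.3058, 0.0803]
ee_rot: [-0.006, 0.999, 0.01, 0.04]
ft_force: [0.8, -0.8, 0.2]
grip_width: 1.003
```

```bash
python3 s.py 2
```

```text
t 31.65 p [ 0.5082 -0.3042  0.0764] z [ 0.075   0.0223 -0.9969] jawdeg 90.7 F [-1.61  0.7  -1.38] g 1.002
```

>>> {"api": "apply_moves", "payload": {"commands": [[0,-0.0015,0,0,1],[0,0,0,0,1],[0,0,0,0,1],[0,0,0,0,1],[0,0,0,0,1]]}}

```text
clock: 32.07
position: [0.5096, -0.3067, 0.0808]
ee_rot: [-0.006, 0.999, 0.01, 0.04]
ft_force: [-0.0, -0.0, -1.6]
grip_width: 0.598
```

```bash
python3 s.py 2
```

```text
t 32.17 p [ 0.5095 -0.3067  0.0805] z [ 0.0791  0.0208 -0.9967] jawdeg 90.7 F [ 0.57 -0.35 -1.99] g 0.603
```

>>> {"api": "apply_moves", "payload": {"commands": [[0,0,-0.01,0,1],[0,0,-0.02,0,1],[0,0,-0.025,0,1],[-0.003,0.02,0,0,1],[-0.003,0.034,0,0,1]]}}

```text
clock: 32.58
position: [0.5067, -0.2596, 0.1404]
ee_rot: [-0.001, 0.999, 0.009, 0.038]
ft_force: [0.3, 1.1, -2.6]
grip_width: 0.595
```

>>> {"api": "apply_moves", "payload": {"commands": [[-0.003,0.036,0,0,1],[-0.003,0.036,0,0,1],[-0.003,0.036,0,0,1],[-0.003,0.036,0,0,1],[-0.003,0.036,0,0,1]]}}

```text
clock: 33.0
position: [0.5209, -0.0767, 0.1494]
ee_rot: [0.004, 0.999, 0.007, 0.04]
ft_force: [0.3, 0.6, -3.2]
grip_width: 0.596
```

>>> {"api": "apply_moves", "payload": {"commands": [[-0.003,0.036,0,0,1],[-0.003,0.036,0,0,1],[-0.003,0.03,0,0,1]]}}

```text
clock: 33.25
position: [0.5299, 0.031, 0.1544]
ee_rot: [0.004, 0.999, 0.008, 0.041]
ft_force: [1.0, 0.3, -1.8]
grip_width: 0.6
```

```bash
python3 s.py 3
```

```text
t 33.4 p [0.5301 0.0311 0.1541] z [ 0.0817  0.0159 -0.9965] jawdeg 89.8 F [ 0.98  1.92 -1.51] g 0.599
```

```bash
sed -i 's/^F=\[\]/F=[]; o=manip.get_obs()/; s/np.mean(F,0).round(2)/(np.mean(F,0) if F else o["ft_force"]).round(2)/' s.py; python3 s.py 0
```

```text
t 33.4 p [0.5301 0.0311 0.1541] z [ 0.0817  0.0159 -0.9965] jawdeg 89.8 F [ 0.51 -1.39 -2.02] g 0.599
```

>>> {"api": "apply_moves", "payload": {"commands": [[-0.003,0.017,0,0,1],[-0.002,0.015,0,0,1],[0,0,0.02,0,1],[0,0,0.025,0,1]]}}

```text
clock: 33.73
position: [0.5424, 0.0603, 0.1158]
ee_rot: [0.005, 0.999, 0.009, 0.045]
ft_force: [0.9, -1.0, -2.6]
grip_width: 0.601
```

```bash
python3 s.py 2
```

```text
t 33.83 p [0.5395 0.0594 0.112 ] z [ 0.0829  0.0138 -0.9965] jawdeg 89.4 F [-1.9   0.13 -4.65] g 0.602
```

>>> {"api": "apply_moves", "payload": {"commands": [[0.0017,0.005,0.016,0,1]]}}

```text
clock: 33.92
position: [0.541, 0.0627, 0.0988]
ee_rot: [0.007, 0.999, 0.007, 0.043]
ft_force: [-0.1, 0.7, -1.2]
grip_width: 0.598
```

```bash
python3 s.py 2
```

```text
t 34.02 p [0.5379 0.0639 0.0951] z [ 0.0798  0.0127 -0.9967] jawdeg 89.4 F [-2.07  0.43 -4.15] g 0.597
```

>>> {"api": "apply_moves", "payload": {"commands": [[0,0,0.003,0,1],[0,0,0,0,1]]}}

```text
clock: 34.18
position: [0.5385, 0.0625, 0.094]
ee_rot: [0.006, 0.999, 0.006, 0.04]
ft_force: [-0.6, -0.0, -2.0]
grip_width: 0.599
```

```bash
python3 s.py 1
```

```text
t 34.23 p [0.539  0.0624 0.0946] z [ 0.0814  0.0125 -0.9966] jawdeg 89.3 F [ 0.21 -0.1  -1.35] g 0.596
```

>>> {"api": "apply_moves", "payload": {"commands": [[0,0.002,0.004,0,1]]}}

```text
clock: 34.32
position: [0.5403, 0.0639, 0.0922]
ee_rot: [0.007, 0.999, 0.007, 0.042]
ft_force: [0.1, -0.1, -1.3]
grip_width: 0.595
```

```bash
python3 s.py 1
```

```text
t 34.37 p [0.5399 0.0646 0.0912] z [ 0.0827  0.013  -0.9965] jawdeg 89.3 F [-0.27  0.95 -3.03] g 0.594
```

>>> {"api": "apply_moves", "payload": {"commands": [[0,0,0.002,0,1]]}}

```text
clock: 34.45
position: [0.5404, 0.0647, 0.0897]
ee_rot: [0.007, 0.999, 0.007, 0.042]
ft_force: [0.4, 0.7, 0.6]
grip_width: 0.601
```

```bash
python3 s.py 1
```

```text
t 34.5 p [0.5407 0.0647 0.0896] z [ 0.084   0.0134 -0.9964] jawdeg 89.3 F [-1.92  0.83  0.74] g 0.6
```

>>> {"api": "apply_moves", "payload": {"commands": [[0,0,0,0,0.3],[0,0,0,0,-0.2],[0,0,0,0,-1],[0,0,0,0,-1],[0,0,0,0,-1]]}}

```text
clock: 34.92
position: [0.5412, 0.0648, 0.0903]
ee_rot: [0.007, 0.999, 0.007, 0.043]
ft_force: [-0.0, -0.1, 0.5]
grip_width: 0.984
```

>>> {"api": "apply_moves", "payload": {"commands": [[0,0,-0.02,0,-1],[0,0,-0.03,0,-1],[0,0,-0.03,0,-1],[0,0,-0.005,0,-1],[-0.004,-0.02,0,0,-1]]}}

```text
clock: 35.33
position: [0.5364, 0.0468, 0.1778]
ee_rot: [0.004, 0.999, 0.007, 0.041]
ft_force: [0.4, 1.6, -1.3]
grip_width: 1.005
```

>>> {"api": "apply_moves", "payload": {"commands": [[-0.005,-0.036,0,0,-1],[-0.005,-0.037,0,0,-1],[-0.005,-0.037,0,0,-1],[-0.005,-0.037,0,0,-1],[-0.005,-0.037,0,0,-1]]}}

```text
clock: 35.75
position: [0.5633, -0.1371, 0.1795]
ee_rot: [-0.003, 0.999, 0.009, 0.045]
ft_force: [1.0, 1.2, -0.1]
grip_width: 0.996
```

>>> {"api": "apply_moves", "payload": {"commands": [[-0.005,-0.037,0,0,-1],[-0.005,-0.037,0,0,-1],[-0.005,-0.037,0,0,-1],[-0.005,-0.03,0,0,-1]]}}

```text
clock: 36.08
position: [0.5844, -0.2863, 0.1789]
ee_rot: [-0.003, 0.999, 0.009, 0.046]
ft_force: [1.0, -0.2, 0.7]
grip_width: 1.003
```

```bash
python3 s.py 1
```

```text
t 36.13 p [ 0.5833 -0.2927  0.1788] z [ 0.0918  0.0138 -0.9957] jawdeg 90.1 F [-4.61 -2.25  0.11] g 0.999
```

>>> {"api": "apply_moves", "payload": {"commands": [[0,-0.01,0.02,0,-1],[0,0,0.035,0,-1],[0,0,0.02,0,-1]]}}

```text
clock: 36.38
position: [0.592, -0.3101, 0.1064]
ee_rot: [0.003, 0.999, 0.004, 0.05]
ft_force: [-0.7, 1.5, -2.1]
grip_width: 0.999
```

```bash
python3 s.py 2
```

```text
t 36.48 p [ 0.5908 -0.3093  0.1057] z [ 0.0962  0.008  -0.9953] jawdeg 89.7 F [-1.81  0.07 -1.3 ] g 0.999
```

Remaining: dy about +0.006, descend 0.03 (x drifts +0.003).

>>> {"api": "apply_moves", "payload": {"commands": [[0,0.0065,0.026,0,-1]]}}

```text
clock: 36.57
position: [0.5954, -0.3059, 0.085]
ee_rot: [0.004, 0.999, 0.002, 0.052]
ft_force: [1.9, -1.4, 1.1]
grip_width: 1.0
```

```bash
python3 s.py 2
```

```text
t 36.67 p [ 0.5925 -0.3002  0.0776] z [ 0.0923  0.0107 -0.9957] jawdeg 89.8 F [-1.3   2.35 -2.87] g 1.001
```

>>> {"api": "apply_moves", "payload": {"commands": [[0,0,0.002,0,1],[0,0,0,0,1],[0,0,0,0,1],[0,0,0,0,1],[0,0,0,0,1]]}}

```text
clock: 37.08
position: [0.595, -0.3013, 0.0828]
ee_rot: [0.001, 0.999, 0.004, 0.049]
ft_force: [0.6, 0.3, -2.2]
grip_width: 0.603
```

```bash
python3 s.py 1
```

```text
t 37.13 p [ 0.5951 -0.3013  0.0828] z [ 0.0985  0.0083 -0.9951] jawdeg 89.9 F [ 0.47  0.45 -2.53] g 0.602
```

>>> {"api": "apply_moves", "payload": {"commands": [[0,0,-0.01,0,1],[0,0,-0.02,0,1],[0,0,-0.025,0,1],[0.008,0.02,0,0,1],[0.014,0.034,0,0,1]]}}

```text
clock: 37.55
position: [0.5662, -0.254, 0.1409]
ee_rot: [0.005, 0.999, 0.002, 0.049]
ft_force: [-0.3, 0.4, -2.3]
grip_width: 0.6
```

>>> {"api": "apply_moves", "payload": {"commands": [[0.014,0.034,0,0,1],[0.014,0.034,0,0,1],[0.014,0.034,0,0,1],[0.014,0.034,0,0,1],[0.014,0.034,0,0,1]]}}

```text
clock: 37.97
position: [0.4953, -0.0805, 0.1388]
ee_rot: [0.009, 0.999, 0.001, 0.052]
ft_force: [0.6, 0.4, -1.6]
grip_width: 0.603
```

>>> {"api": "apply_moves", "payload": {"commands": [[0.014,0.034,0,0,1],[0.008,0.025,0,0,1],[0.004,0.01,0,0,1]]}}

```text
clock: 38.22
position: [0.4671, -0.004, 0.1385]
ee_rot: [0.007, 0.999, 0.003, 0.053]
ft_force: [1.3, 0.8, -2.5]
grip_width: 0.6
```

```bash
python3 s.py 1
```

```text
t 38.27 p [ 0.4668 -0.0031  0.1385] z [ 0.106   0.0056 -0.9944] jawdeg 89.3 F [ 0.39  1.1  -2.36] g 0.599
```

>>> {"api": "apply_moves", "payload": {"commands": [[0.005,0.0155,0,0,1],[0,0,0.018,0,1],[0,0,0.018,0,1]]}}

```text
clock: 38.52
position: [0.468, 0.0145, 0.1072]
ee_rot: [0.006, 0.998, 0.005, 0.057]
ft_force: [-0.6, 0.0, -2.6]
grip_width: 0.604
```

```bash
python3 s.py 2
```

```text
t 38.62 p [0.4664 0.014  0.1052] z [ 0.1097  0.0082 -0.9939] jawdeg 89.3 F [-1.58  0.32 -3.7 ] g 0.598
```

>>> {"api": "apply_moves", "payload": {"commands": [[0.001,-0.002,0.01,0,1]]}}

```text
clock: 38.7
position: [0.4677, 0.0119, 0.0969]
ee_rot: [0.006, 0.998, 0.005, 0.056]
ft_force: [0.4, -0.4, -1.8]
grip_width: 0.596
```

```bash
python3 s.py 1
```

```text
t 38.75 p [0.4661 0.0112 0.0942] z [ 0.1091  0.0079 -0.994 ] jawdeg 89.3 F [-1.33 -1.   -5.95] g 0.6
```

>>> {"api": "apply_moves", "payload": {"commands": [[0,0,0.003,0,1]]}}

```text
clock: 38.83
position: [0.4665, 0.0106, 0.0914]
ee_rot: [0.007, 0.998, 0.004, 0.055]
ft_force: [0.5, 0.8, -2.7]
grip_width: 0.597
```

```bash
python3 s.py 1
```

```text
t 38.88 p [0.4663 0.0105 0.0908] z [ 0.1086  0.0076 -0.9941] jawdeg 89.2 F [-0.12 -0.24 -2.16] g 0.603
```

>>> {"api": "apply_moves", "payload": {"commands": [[0,0.0015,0.002,0,1]]}}

```text
clock: 38.97
position: [0.4677, 0.0111, 0.09]
ee_rot: [0.008, 0.998, 0.004, 0.056]
ft_force: [-3.1, -10.2, 28.4]
grip_width: 0.599
```

>>> {"api": "apply_moves", "payload": {"commands": [[0,0,0.002,0,1]]}}

```text
clock: 39.05
position: [0.4697, 0.0105, 0.0897]
ee_rot: [0.008, 0.998, 0.004, 0.057]
ft_force: [-3.7, -5.4, 22.4]
grip_width: 0.6
```

```bash
python3 s.py 0
```

```text
t 39.05 p [0.4697 0.0105 0.0897] z [ 0.1142  0.0071 -0.9934] jawdeg 89.1 F [-3.69 -5.35 22.36] g 0.6
```

>>> {"api": "apply_moves", "payload": {"commands": [[0,0,-0.001,0,0.3],[0,0,0,0,-0.2],[0,0,0,0,-1],[0,0,0,0,-1],[0,0,0,0,-1]]}}

```text
clock: 39.47
position: [0.4717, 0.0103, 0.093]
ee_rot: [0.009, 0.998, 0.005, 0.059]
ft_force: [0.6, 0.2, 0.5]
grip_width: 0.989
```

>>> {"api": "apply_moves", "payload": {"commands": [[0,0,-0.02,0,-1],[0,0,-0.03,0,-1],[0,0,-0.03,0,-1],[0,0,-0.01,0,-1],[0.004,-0.02,0,0,-1]]}}

```text
clock: 39.88
position: [0.4555, -0.0078, 0.1849]
ee_rot: [0.007, 0.998, 0.004, 0.058]
ft_force: [0.8, 0.1, -0.1]
grip_width: 1.001
```

>>> {"api": "apply_moves", "payload": {"commands": [[0.005,-0.036,0,0,-1],[0.005,-0.036,0,0,-1],[0.005,-0.036,0,0,-1],[0.005,-0.036,0,0,-1],[0.005,-0.036,0,0,-1]]}}

```text
clock: 40.3
position: [0.4295, -0.1893, 0.1829]
ee_rot: [0.001, 0.998, 0.005, 0.061]
ft_force: [1.0, 0.0, -0.5]
grip_width: 0.999
```

>>> {"api": "apply_moves", "payload": {"commands": [[0.005,-0.036,0,0,-1],[0.005,-0.036,0,0,-1],[0.003,-0.02,0,0,-1]]}}

```text
clock: 40.55
position: [0.4143, -0.2886, 0.1817]
ee_rot: [0.002, 0.998, 0.005, 0.064]
ft_force: [0.3, 0.1, 0.6]
grip_width: 1.002
```

```bash
python3 s.py 1
```

```text
t 40.6 p [ 0.4136 -0.2912  0.1817] z [ 0.1272  0.0077 -0.9918] jawdeg 89.7 F [-2.51 -1.18  1.02] g 1.0
```

>>> {"api": "apply_moves", "payload": {"commands": [[0.004,-0.016,0.02,0,-1],[0,0,0.035,0,-1],[0,0,0.02,0,-1]]}}

```text
clock: 40.85
position: [0.4216, -0.3119, 0.1096]
ee_rot: [0.005, 0.998, 0.002, 0.069]
ft_force: [0.6, 1.5, -1.0]
grip_width: 1.003
```

```bash
python3 s.py 2
```

```text
t 40.95 p [ 0.4203 -0.3113  0.1092] z [ 0.1338  0.0039 -0.991 ] jawdeg 89.4 F [-0.94  1.42 -0.92] g 0.995
```

>>> {"api": "apply_moves", "payload": {"commands": [[0.001,0.003,0.03,0,-1]]}}

```text
clock: 41.03
position: [0.4256, -0.3107, 0.0835]
ee_rot: [0.006, 0.998, 0.001, 0.07]
ft_force: [1.6, -0.2, 0.9]
grip_width: 0.998
```

```bash
python3 s.py 2
```

```text
t 41.13 p [ 0.4223 -0.3063  0.0774] z [ 0.1293  0.006  -0.9916] jawdeg 89.5 F [-2.01  2.79 -2.81] g 1.0
```

>>> {"api": "apply_moves", "payload": {"commands": [[0,0,0,0,1],[0,0,0,0,1],[0,0,0,0,1],[0,0,0,0,1],[0,0,0,0,1]]}}

```text
clock: 41.55
position: [0.4241, -0.3073, 0.084]
ee_rot: [0.004, 0.998, 0.003, 0.068]
ft_force: [0.3, -0.1, -2.9]
grip_width: 0.6
```

```bash
python3 s.py 1
```

```text
t 41.6 p [ 0.4242 -0.3073  0.084 ] z [ 0.1349  0.0052 -0.9908] jawdeg 89.5 F [-0.15 -0.5  -2.33] g 0.599
```

>>> {"api": "apply_moves", "payload": {"commands": [[0,0,-0.01,0,1],[0,0,-0.02,0,1],[0,0,-0.025,0,1],[-0.008,0.02,0,0,1],[-0.014,0.034,0,0,1]]}}

```text
clock: 42.02
position: [0.4347, -0.2591, 0.1442]
ee_rot: [0.01, 0.998, 0.002, 0.066]
ft_force: [0.8, 0.7, -3.5]
grip_width: 0.598
```

>>> {"api": "apply_moves", "payload": {"commands": [[-0.014,0.034,0,0,1],[-0.014,0.034,0,0,1],[-0.014,0.034,0,0,1],[-0.014,0.034,0,0,1],[-0.012,0.03,0,0,1]]}}

```text
clock: 42.43
position: [0.5073, -0.089, 0.1578]
ee_rot: [0.014, 0.997, 0.003, 0.069]
ft_force: [1.4, -0.1, -2.7]
grip_width: 0.6
```

```bash
python3 s.py 1
```

```text
t 42.48 p [ 0.5098 -0.0822  0.1581] z [ 0.1394  0.0071 -0.9902] jawdeg 88.8 F [ 2.62  8.09 -2.58] g 0.597
```

>>> {"api": "apply_moves", "payload": {"commands": [[0,0.021,0,0,1],[0,0,0.02,0,1],[0,0,0.02,0,1]]}}

```text
clock: 42.73
position: [0.5191, -0.0561, 0.122]
ee_rot: [0.007, 0.997, 0.006, 0.073]
ft_force: [0.0, 0.2, -3.8]
grip_width: 0.599
```

```bash
python3 s.py 2
```

```text
t 42.83 p [ 0.5171 -0.0563  0.1197] z [ 0.1407  0.0085 -0.99  ] jawdeg 89.2 F [-2.06  1.58 -4.9 ] g 0.6
```

Descend 0.02 (x drifts +0.003), dy -0.0025.

>>> {"api": "apply_moves", "payload": {"commands": [[0,-0.0025,0.02,0,1]]}}

```text
clock: 42.92
position: [0.5216, -0.0591, 0.1027]
ee_rot: [0.008, 0.997, 0.005, 0.072]
ft_force: [1.9, 0.8, -2.1]
grip_width: 0.6
```

```bash
python3 s.py 2
```

```text
t 43.02 p [ 0.5184 -0.0594  0.0986] z [ 0.1371  0.0074 -0.9905] jawdeg 89.1 F [-2.48  0.58 -5.  ] g 0.598
```

>>> {"api": "apply_moves", "payload": {"commands": [[0,0,0.003,0,1]]}}

```text
clock: 43.1
position: [0.5189, -0.0602, 0.0966]
ee_rot: [0.009, 0.998, 0.004, 0.069]
ft_force: [0.8, -0.3, -1.6]
grip_width: 0.596
```

```bash
python3 s.py 1
```

```text
t 43.15 p [ 0.5185 -0.06    0.096 ] z [ 0.1366  0.007  -0.9906] jawdeg 89.1 F [-0.57 -0.05 -3.42] g 0.597
```

>>> {"api": "apply_moves", "payload": {"commands": [[-0.0015,0.001,0.003,0,1]]}}

```text
clock: 43.23
position: [0.5207, -0.0594, 0.0943]
ee_rot: [0.009, 0.998, 0.004, 0.069]
ft_force: [-0.2, -0.6, -2.7]
grip_width: 0.594
```

```bash
python3 s.py 1
```

```text
t 43.28 p [ 0.521  -0.059   0.0938] z [ 0.1377  0.0074 -0.9905] jawdeg 89.0 F [-0.47  0.97 -2.02] g 0.599
```

>>> {"api": "apply_moves", "payload": {"commands": [[0,0,0.002,0,1]]}}

```text
clock: 43.37
position: [0.5217, -0.0589, 0.0926]
ee_rot: [0.009, 0.998, 0.005, 0.069]
ft_force: [0.5, -0.2, -3.1]
grip_width: 0.597
```

```bash
python3 s.py 1
```

```text
t 43.42 p [ 0.5217 -0.0589  0.0922] z [ 0.1385  0.0078 -0.9903] jawdeg 89.0 F [ 0.26  0.35 -3.83] g 0.597
```

>>> {"api": "apply_moves", "payload": {"commands": [[0.0005,0,0.002,0,1]]}}

```text
clock: 43.5
position: [0.5227, -0.0591, 0.0915]
ee_rot: [0.009, 0.997, 0.005, 0.071]
ft_force: [-6.8, -2.0, 27.3]
grip_width: 0.596
```

```bash
python3 s.py 1
```

```text
t 43.55 p [ 0.5228 -0.0592  0.0914] z [ 0.1415  0.0078 -0.9899] jawdeg 89.0 F [-0.07 -0.61  5.68] g 0.601
```

>>> {"api": "apply_moves", "payload": {"commands": [[0,0,0,0,0.3],[0,0,0,0,-0.2],[0,0,0,0,-1],[0,0,0,0,-1],[0,0,0,0,-1]]}}

```text
clock: 43.97
position: [0.5241, -0.0592, 0.0928]
ee_rot: [0.009, 0.997, 0.005, 0.072]
ft_force: [0.7, 0.3, -0.6]
grip_width: 0.987
```

>>> {"api": "apply_moves", "payload": {"commands": [[0,0,-0.02,0,-1],[0,0,-0.03,0,-1],[0,0,-0.035,0,-1],[0,0,-0.035,0,-1],[0,0,-0.02,0,-1]]}}

```text
clock: 44.38
position: [0.5005, -0.0612, 0.2321]
ee_rot: [0.01, 0.998, 0.002, 0.068]
ft_force: [1.5, -0.2, 0.1]
grip_width: 1.002
```

>>> {"api": "apply_moves", "payload": {"commands": [[0,-0.03,0,0,-1],[0,-0.038,0,0,-1],[0,-0.038,0,0,-1],[0,-0.038,0,0,-1],[0,-0.038,0,0,-1]]}}

```text
clock: 44.8
position: [0.5026, -0.2401, 0.239]
ee_rot: [0.001, 0.997, 0.006, 0.076]
ft_force: [0.2, 0.2, -0.2]
grip_width: 1.0
```

```bash
python3 s.py 0; python3 - <<'E'
import m
from h import *
m.meas("top"); im,d=camera("top"); save("top2.png",cv2.resize(im[100:300,60:340],(800,571),interpolation=cv2.INTER_CUBIC))
c=cam("top");P=cloud(c,d); k=(abs(P[...,2]-.05)<.006)&(abs(P[...,1]-.309)<.05)&(abs(P[...,0]-.497)<.05); print("weight",k.sum(),np.median(P[k],0))
E
```

```text
t 44.8 p [ 0.5026 -0.2401  0.239 ] z [ 0.1519  0.0124 -0.9883] jawdeg 90.0 F [ 0.18  0.18 -0.16] g 1.0
lid_red top encl 0.4688 0.0093 r 0.0259 ell [0.469  0.0093] [0.0493 0.05  ] zmed 0.1334
coaster_red top encl 0.4649 0.0122 r 0.0361 ell [0.4676 0.012 ] [0.0659 0.0712] zmed 0.0133
lid_blue top encl 0.5379 0.0639 r 0.0265 ell [0.5378 0.0642] [0.049  0.0518] zmed 0.1334
coaster_blue top encl 0.5355 0.0644 r 0.0354 ell [0.5375 0.0651] [0.0643 0.0683] zmed 0.0134
lid_yellow top encl 0.52 -0.0585 r 0.0264 ell [ 0.5202 -0.0585] [0.0495 0.0515] zmed 0.1334
coaster_yellow top encl 0.5169 -0.0583 r 0.0361 ell [ 0.5199 -0.0593] [0.065  0.0714] zmed 0.0134Traceback (most recent call last):
  File "<stdin>", line 3, in <module>
  File "m.py", line 14, in meas
    circ((z>.026)&(z<.042)&(abs(P[...,1]-.0)<.05)&(abs(P[...,0]-.525)<.05)&(S>60),"weight",.034)
    ~~~~^^^^^^^^^^^^^^^^^^^^^^^^^^^^^^^^^^^^^^^^^^^^^^^^^^^^^^^^^^^^^^^^^^^^^^^^^^^^^^^^^^^^^^^^
  File "m.py", line 8, in circ
    q=onz(c,ct,zt)[:,:2].astype(np.float32); (x,y),r=cv2.minEnclosingCircle(q); e=cv2.fitEllipse(q)
                                                                                  ~~~~~~~~~~~~~~^^^
cv2.error: OpenCV(4.12.0) /io/opencv/modules/imgproc/src/shapedescr.cpp:361: error: (-201:Incorrect size of input array) There should be at least 5 points to fit the ellipse in function 'fitEllipseNoDirect'
```

```bash
python3 - <<'E'
from h import *
im,d=camera("scene"); save("sc2.png",cv2.resize(im[110:270,150:430],(800,457),interpolation=cv2.INTER_CUBIC))
c=cam("scene");P=cloud(c,d);H,S,V=cv2.split(cv2.cvtColor(im,cv2.COLOR_RGB2HSV))
for nm,k in dict(red=(H<8)|(H>172),blue=(H>105)&(H<130),yellow=(H>20)&(H<32)).items():
    for a,b in((.1325,.137),(.011,.016)):
        q=P[k&(S>120)&(P[...,2]>a)&(P[...,2]<b)&(abs(P[...,1])<.11)&(P[...,0]>.42)&(P[...,0]<.6)][:,:2].astype(np.float32); print(nm,a,len(q),np.round(cv2.minEnclosingCircle(q)[0],4),np.median(q,0).round(4))
k=(abs(P[...,2]-.05)<.003)&(abs(P[...,1]-.309)<.05)&(abs(P[...,0]-.497)<.05); print("weight",k.sum(),P[k].mean(0))
E
```

```text
red 0.1325 281 [0.4713 0.0106] [0.473 0.011]
red 0.011 103 [ 0.5482 -0.014 ] [0.4938 0.0033]
blue 0.1325 306 [0.5421 0.0656] [0.5415 0.0663]
blue 0.011 194 [0.5371 0.0642] [0.5527 0.0574]
yellow 0.1325 287 [ 0.5232 -0.0587] [ 0.5236 -0.0584]
yellow 0.011 200 [ 0.5185 -0.0593] [ 0.5334 -0.041 ]
weight 272 [0.49927127 0.30811179 0.0491065 ]
```

View pics/sc2.png

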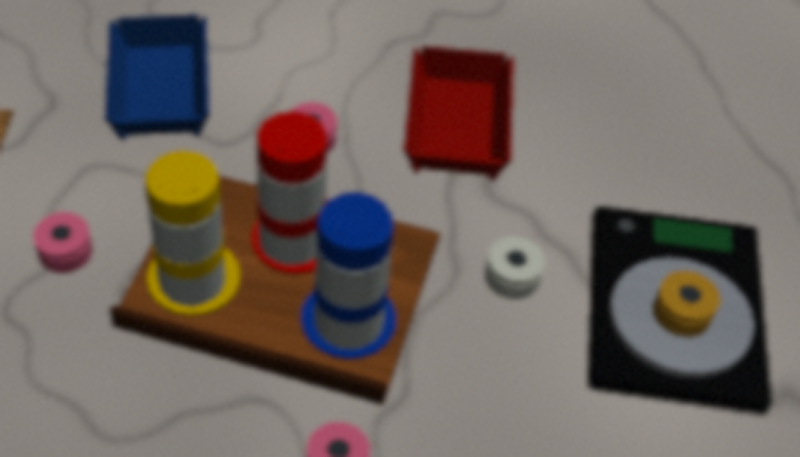

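```bash
python3 - <<'E'
from h import *
o=manip.get_obs(); print(o["clock"],o["ft_force"],abs(o["joint_velocities"]).max()); print(workorder.hand_in())
E
```

```text
44.9 [ 0.20806988  0.07850397 -0.35460602] 0.17543708514915948
the job is handed in; nothing more can be done
None
```

I did the job in the order asked and handed it in at about 45 s. The canisters went onto the mat first, then the brass weight onto the scale, then each canister back onto the coaster of its own colour.

What the last checks showed:
- **Canisters:** all three stand upright on their own coasters, with the rim showing wherever the view is open. Their centres are off by about 2.5 mm (blue), 3.5 mm (yellow) and 5 mm (red). A canister has 10 mm to spare on its coaster. I did not take the time to improve the red one.
- **Weight:** right after placing, the wrist camera had it about 1 mm from the middle of the pan and flat. The final scene picture still shows it there, about 2–3 mm from the measured centre by that camera, which is less exact.
- **Contacts:** every canister and the weight was lowered until the force rose. The highest wrist force read back was about 28 N. The gripper was open and clear at hand-in, about 24 cm up.

What did not go to plan:
- **Tool tilt:** it drifted to about 8–9° over the job. It changed little within each carry, so the canisters still stood upright.
- **Final top picture:** the last top-camera script crashed before saving its picture or measuring the weight. I viewed the scene camera instead; the top camera's lid and coaster numbers are from before the crash.

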